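# Uncap the inclined spindle and fit the keyed chuck

### The job

On the red watchmaker's stand the sloping drive spindle is under a bayonet dust cap. Turn the cap about a quarter turn counter-clockwise to free it from its lugs, lift it off and stand it upright in the wooden tray; then put the blue keyed chuck on the spindle, turned so that its notch drops over the brass key and it sits fully home, and let go. Leave the other things on the bench where they are.

Things in the scene. Friction and masses are not known exactly. Their poses are not given: they have to be found in the camera images.
- stand: Fixed red drive stand, base 170 (x) x 150 (y) x 12 mm. Origin at the centre of its underside on the bench. It carries the sloping plate (head), the lugs and the spindle.
- head: Fixed red 124 mm square plate on the stand. Its normal, +z here, leans 25 degrees from vertical, towards the stand's +x (away from the robot); +x points down the slope. Origin on its upper face on the spindle axis, 82 mm above the bench. Two steel hooked lugs on it, at -45 and 135 degrees about +z, 27 to 41 mm from the axis, 15 mm high. Cap and chuck come off and on along its z.
- seat (a point): Point on the spindle axis on top of the spindle's dark foot disc (35 mm across), 6 mm above the plate: the chuck's origin lies here when it is fully home. Axes as head.
- spindle (a joint): Angle of the spindle about head +z; at 0 its key points along head +x. The spindle is braked: it stays as found unless turned with about 1 N m, and need not be turned.
- key (a point): Tip of the 14 mm steel spindle (top 4 mm tapered), on its axis, 36 mm above the plate; z along head z, x points the way the single brass key points. The key is a fin 5 mm wide, reaching 15 mm from the axis, from 6 to 18 mm above the plate.
- cap: Loose bayonet dust cap, 90 g: black skirt 48 mm across, 45 mm tall, open below, two yellow ears at its foot (10 mm wide, reaching 33 mm from the axis). Origin at the centre of its open underside, z up its axis. Locked at the start: its x along head x, its ears under the lugs against a stop that blocks clockwise turning.
- cap_bar (a point): Middle of the cap's yellow grip bar, on the cap's axis 62 mm above its origin. The bar is 12 mm thick, 46 mm long, from 45 to 74 mm up; it and the ears lie along x of the cap turned -45 degrees about z: pinch it across its thickness. Seen from above, 45 degrees or more counter-clockwise frees the cap (2 to 4 mm of play); then it must rise 40 mm to clear the spindle. Axes as cap.
- chuck: Loose keyed chuck, 180 g, standing on the bench: blue flange 46 mm across, 16 mm high; origin at the centre of its underside, z up its axis. Blind bore below, 16 mm wide, 34 mm deep. A notch 8 mm wide is cut through the flange from bore to edge along +x. If the notch is not over the key (within about 7 degrees) the chuck rests on the key, 12 mm short of home.
- knob (a point): Grip point of the chuck, on its axis 41 mm above its origin: round steel knob 26 mm in diameter, from 16 to 52 mm up, topped by a red stripe that points towards the notch. Axes as chuck.
- tray: Fixed shallow wooden tray, 150 (x) x 130 (y) mm, 16 mm high, walls 4 mm, inner floor 4 mm above the bench. Origin at the centre of its underside.
- loupe: Bystander: black eye loupe, 40 mm across, 26 mm high; origin under its centre.
- nylon_die: Bystander: white nylon die, 26 mm across, 22 mm high; origin under its centre.
- watch: Bystander: steel watch head lying flat, 42 mm across, 9 mm high; origin under its centre.
- oil_pot: Bystander: amber jar with red cap, 34 mm across, 40 mm high; origin under its centre.
- parts_dish: Bystander: small blue bowl, 60 mm across, 20 mm high; origin under its centre.
- screwdriver: Bystander: small screwdriver lying on the bench, 120 mm long.
There are look-alikes about, which are no part of the job. What is shaped like the cap but green or orange is not meant.

How it is judged:
By the outcome, as a careful person would: the job done as asked, in the order asked, and still so for the second after the job is handed in, with the robot touching nothing.
It also fails if it takes over 58 s, if anything falls off the work surface, if the arm or the gripper's body presses on something with over 40 N, if the wrist force passes 120 N, or if a joint passes its speed limit or range.

### The arm

A 7-joint arm with a two-finger parallel gripper is mounted at the origin on the work surface. World frame = base frame: x ahead of the robot, y to its left, z up, the work surface at z = 0. Lengths are in m, angles in rad, forces in N, time in s.
With the tool pointing down it reaches from about 0.425 to 0.925 m from the base axis. Payload 6.8 kg.
Tool frame: the origin (TCP) lies between the finger pads; the fingertips stand 17 mm ahead of it and the grasp point (between the pads) lies 2 mm behind it (env.nose_length is the distance from the TCP to the fingertips, in m); z points along the fingers, y is the line along which they close (so a half turn about z gives the same grasp; the last joint's range is limited). The gripper opens to 88 mm and grips with 3 to 60 N. Pads are 20 mm wide; open, the fingers measure 115 mm over their backs; the gripper's body (75 mm by 178 mm) begins 61 mm behind the grasp point.
Start: joints at [1.23, 0.477, 0.022, 1.555, -0.011, 1.109, -0.083], TCP at [0.156, -0.657, 0.24] pointing down, gripper open.
Joint ranges: [-2.96, 2.96], [-0.34, 2.1], [-1.41, 1.46], [0.24, 2.44], [-1.37, 4.51], [0.17, 1.92], [-2.96, 2.96]. Speed limits (rad/s): [2.39, 2.39, 3.14, 3.14, 3.14, 3.14, 3.14].

### API

Orientations are given as a 3x3 rotation matrix whose columns are the frame's x, y, z axes.
In Python, from workcell import get_state, eyes, job, env gives the robot as it stands.
- The arm moves only by the tool arm_command, never from a script. Its argument "targets" is a list of rows, each an object of numbers: "ax", "ay", "az": the turn, a rotation vector about the tool's x, y, z in degrees; "dx", "dy", "dz": the shift along the tool's x, y, z in mm; "gripper": the opening, from 0 (shut) to 1 (fully open). A call has 1 to 12 rows; each row shifts and turns the commanded pose from where the row before left it, along the tool's axes as they then stand; what a row does not reach is not made up. A row lasts 1/8 s, in which the tool goes at most 62.5 mm and 10.7 degrees, less where a joint would pass 70% of its speed; a pose out of reach is approached as far as the arm can. A call with a gripper value outside its range is refused whole. The fingers move at their own pace and stop on an object; "force" is the grip in N (left out, the last holds). Time passes only in rows, so rows that do not move let the fingers close. It gives the time, the measured TCP pose, the force, the opening and the grip force at its end, in the units of the state.
- get_state(): the state, without advancing time (a new reading comes with each control period).
- eyes.camera(name): name is "scene" or "top" or "wrist"; returns a dict with "image" (480x640x3 uint8, red, green, blue), "range_z" (480x640 float32, m along the optical axis (not along the pixel's ray), 0 where there is no reading), "camera_matrix" (3x3 intrinsics, pixels), "world_from_camera" (4x4, takes a point from camera to world coordinates). Camera axes: x right, y down, z forward; pixel columns grow to the right and rows downward; lengths in m; the calibration is good to about 2 mm. A picture is of the moment at which its call begins.
- job.close_job(): hands the job in; it is judged then, once.
The state is a dict: "t": time; "qpos": joint angles; "qd": joint speeds; "effort": joint torques, N m; "tcp_pos": TCP position; "ee_rot": TCP orientation; "force": force on the tool from outside, world axes, zero at the start; "wrist_torque": the same for the moment, N m; "gripper_width": finger opening in m; "gripper_force": force on a finger pad.
Only numpy, scipy, OpenCV 4.12 (cv2) and the standard library are available. Lean on these libraries where they do the work, as an engineer would, in place of code of your own. Each camera call takes 0.05 s, during which the arm holds its last target. There are 200 camera calls.

## Working session

There is one attempt and no reset: what is moved stays moved. The work goes in short steps, Python scripts to look and compute and a tool call to move; the robot and the scene stay as the last step left them, time stands still between calls to the robot, and variables do not carry over. Pictures are saved under pics/ and viewed, at most 10 in all, crops included, and the job is handed in when it is done.

Besides the shell and the picture viewer there is one more tool, called after "Call:" in YAML: its name, and indented under it one key for each argument. arm_command: Moves the arm, as the interface text tells. Its arguments: {"type":"object","properties":{"targets":{"type":"array","items":{"type":"object","properties":{"ax":{"type":"number"},"ay":{"type":"number"},"az":{"type":"number"},"dx":{"type":"number"},"dy":{"type":"number"},"dz":{"type":"number"},"gripper":{"type":"number"}}}},"force":{"type":"number"}},"required":["targets"]}

```bash
mkdir -p pics; ls; python3 - <<'E'
from workcell import get_state, eyes, job, env
import cv2, numpy as np
for n in ["scene","top"]:
    c=eyes.camera(n); cv2.imwrite(f"pics/{n}0.png",c["image"][:,:,::-1]); np.savez(f"pics/{n}0.npz",**c)
    print(n,c["camera_matrix"].round(1).tolist(),c["world_from_camera"].round(3).tolist())
s=get_state();print(s)
E
```

```text
pics
scene [[538.6, 0.0, 322.8], [0.0, 538.6, 238.0], [0.0, 0.0, 1.0]] [[-0.839, 0.406, -0.363, 1.034], [0.545, 0.633, -0.551, 0.69], [0.006, -0.66, -0.752, 1.022], [0.0, 0.0, 0.0, 1.0]]
top [[582.3, 0.0, 310.8], [0.0, 582.3, 240.5], [0.0, 0.0, 1.0]] [[0.005, -0.986, 0.168, 0.416], [-1.0, -0.004, 0.008, -0.02], [-0.007, -0.168, -0.986, 1.083], [0.0, 0.0, 0.0, 1.0]]
{'t': 0.1, 'qpos': array([ 1.22989343,  0.47771648,  0.02235788,  1.55630635, -0.01149007,
        1.10931825, -0.08306293]), 'qd': array([ 3.48381404e-05, -2.68466133e-03, -8.05644147e-04, -3.84851692e-03,
       -1.56031196e-03,  1.85859703e-03, -2.24770575e-04]), 'effort': array([ 4.63694611e-03, -5.84091711e+01,  1.54007010e+00, -2.73313648e+01,
       -5.42229542e-02,  1.31066589e-02,  3.65208348e-05]), 'tcp_pos': array([ 0.15559049, -0.65630702,  0.2387994 ]), 'ee_rot': array([[ 9.73012356e-01,  2.30752470e-01, -5.01988018e-04],
       [ 2.30752978e-01, -9.73011146e-01,  1.54027147e-03],
       [-1.33018489e-04, -1.61453841e-03, -9.99998688e-01]]), 'force': array([ 1.11088459, -0.79186982,  0.24177716]), 'wrist_torque': array([ 0.03789865,  0.06614265, -0.05022861]), 'gripper_force': 0.0, 'gripper_width': 0.08800331737569621}
```

View pics/scene0.png

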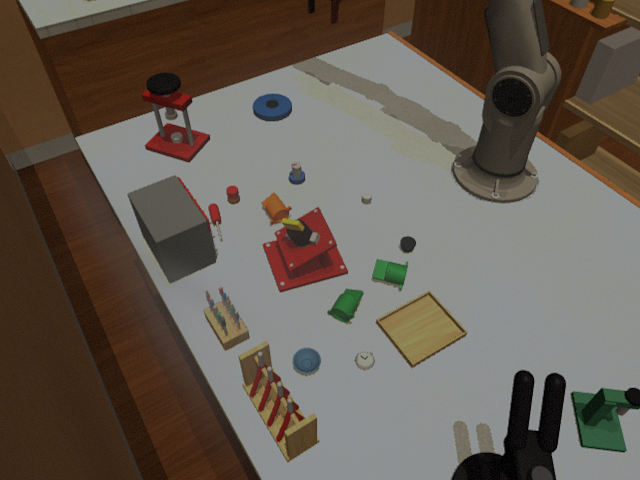

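View pics/top0.png

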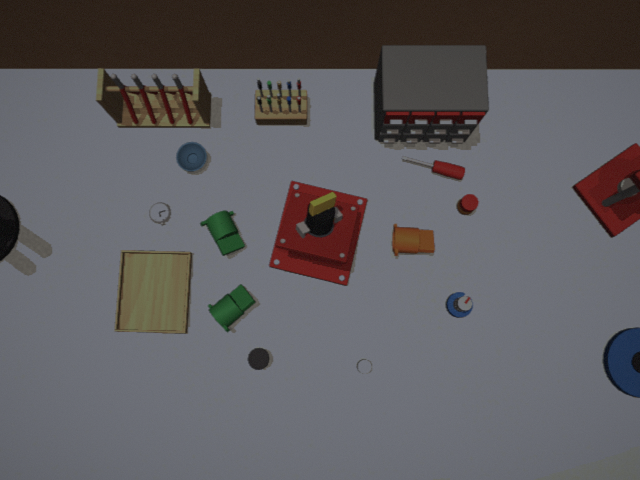

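The scene view shows the red stand with the black cap and its yellow bar at (297,230). The tray is at (421,328) and the chuck, with its blue flange and steel knob, at (297,175). The look-alikes are the green cap shapes at (391,272) and (347,305), the orange one at (275,207), the red press at (175,130) and the blue disc at (272,106).

In the top view the bar is at (322,204), the stand at (320,232), the chuck at (460,304) and the tray at (154,291). The loupe (259,358) and the white die (365,366) are also visible.

My choices are the black cap with the yellow bar on the stand, and the blue chuck with the red stripe.

```bash
cat > h.py <<'E'
import numpy as np, cv2
def load(n): return dict(np.load(f"pics/{n}.npz"))
def snap(eyes,name,out):
    c=eyes.camera(name); cv2.imwrite(f"pics/{out}.png",c["image"][:,:,::-1]); np.savez(f"pics/{out}.npz",**c); return c
def ray(c,uv):
    d=np.linalg.inv(c["camera_matrix"])@np.array([uv[0],uv[1],1.]); T=c["world_from_camera"]
    d=T[:3,:3]@d; return T[:3,3],d/np.linalg.norm(d)
def plane(c,uv,z):
    o,d=ray(c,uv); return o+d*(z-o[2])/d[2]
def tri(c1,a,c2,b):
    o1,d1=ray(c1,a);o2,d2=ray(c2,b)
    s=np.linalg.lstsq(np.c_[d1,-d2],o2-o1,rcond=None)[0]
    p,q=o1+s[0]*d1,o2+s[1]*d2; return (p+q)/2,np.linalg.norm(p-q)
def proj(c,p):
    T=np.linalg.inv(c["world_from_camera"]); q=T[:3,:3]@np.asarray(p)+T[:3,3]; k=c["camera_matrix"]@q; return k[:2]/k[2]
def mask(c,lo,hi):
    return cv2.inRange(cv2.cvtColor(c["image"],cv2.COLOR_RGB2HSV),np.array(lo),np.array(hi))
def blobs(m,amin=8):
    n,l,st,ce=cv2.connectedComponentsWithStats(m); return [(int(st[i,4]),ce[i].round(1).tolist()) for i in range(1,n) if st[i,4]>=amin]
E
python3 - <<'E'
from h import *
from workcell import eyes
S,T=load("scene0"),load("top0")
W=snap(eyes,"wrist","wrist0"); print(W["world_from_camera"].round(3).tolist(),W["camera_matrix"][0].round(1))
for c in(S,T): print("tcp",proj(c,[.156,-.657,.24]),"base",proj(c,[0,0,0]))
for n,c in(("S",S),("T",T)):
    print(n,"yellow",blobs(mask(c,(22,150,100),(35,255,255)),15)); print(n,"blue",blobs(mask(c,(100,120,40),(125,255,255)),15)); print(n,"red",blobs(mask(c,(0,170,60),(5,255,255)),15))
print("tray T",[plane(T,p,.016).round(3) for p in((118,251),(191,251),(187,332),(117,332))])
I=T["image"]; a=cv2.resize(I[170:290,260:380],(480,480),interpolation=cv2.INTER_CUBIC); b=cv2.resize(I[270:330,430:490],(300,300),interpolation=cv2.INTER_CUBIC)
d=cv2.resize(S["image"][155:190,275:315],(320,280),interpolation=cv2.INTER_CUBIC)
o=np.zeros((580,800,3),np.uint8); o[:480,:480]=a;o[:300,490:790]=b;o[300:580,480:800]=d; cv2.imwrite("pics/crop1.png",o[:,:,::-1])
E
```

```text
[[0.231, -0.926, -0.298, 0.237], [-0.973, -0.221, -0.07, -0.637], [-0.001, 0.306, -0.952, 0.383], [0.0, 0.0, 0.0, 1.0]] [406.6   0.  323.9]
tcp [321.95568939  11.79240181] base [494.02297942 173.76901604]
tcp [788.77703001 538.64903594] base [302.71668808 586.04127335]
S yellow [(108, [292.7, 222.5])]
S blue [(573, [271.8, 105.1]), (39, [297.9, 176.6])]
S red [(459, [167.8, 98.8]), (133, [173.4, 128.8]), (698, [176.5, 145.2]), (58, [231.7, 189.5]), (32, [199.7, 208.6]), (125, [214.1, 211.6]), (1014, [306.6, 243.6]), (956, [301.7, 267.4]), (76, [255.2, 383.2]), (107, [264.5, 396.6]), (19, [285.8, 391.1]), (122, [273.9, 411.1]), (19, [295.3, 405.6]), (28, [297.9, 415.2]), (115, [283.7, 425.8])]
T yellow []
T blue [(231, [455.4, 305.6]), (1631, [624.9, 360.9])]
T red [(16, [181.2, 94.7]), (28, [146.7, 105.5]), (29, [186.3, 111.5]), (15, [131.3, 113.3]), (68, [397.2, 113.0]), (75, [422.9, 113.2]), (85, [447.9, 113.4]), (80, [473.5, 113.3]), (2552, [612.0, 189.7]), (327, [448.4, 169.4]), (23, [638.1, 174.6]), (4748, [317.2, 236.1]), (190, [469.2, 202.2])]
tray T [array([0.577, 0.347, 0.016]), array([0.577, 0.211, 0.016]), array([0.429, 0.213, 0.016]), array([0.428, 0.34 , 0.016])]
```

View pics/crop1.png

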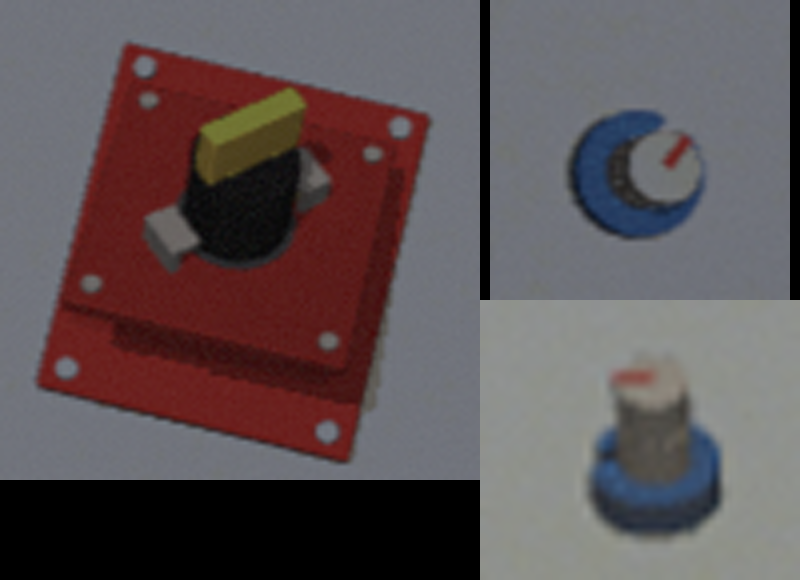

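The close crop confirms the choice: black cap with yellow bar (bar top around crop (252,118)), two steel lugs at (172,235) and (315,180), and the chuck's red stripe pointing up-right at (678,151).

```bash
python3 - <<'E'
from h import *
from workcell import get_state,env
print([a for a in dir(env) if a[0]!='_'])
S,T=load("scene0"),load("top0")
f=lambda p:(p[0]/4+260-.375,p[1]/4+170-.375)
B=[plane(T,f(p),.012) for p in((126,43),(430,118),(349,462),(38,385))]; B=np.array(B)
print("base",B.round(4).tolist(),B.mean(0)); x=(B[0]+B[1]-B[2]-B[3]); print("len",np.linalg.norm(x)/2); yaw=np.arctan2(x[1],x[0]);y=(B[0]+B[3]-B[1]-B[2]);print(np.linalg.norm(y)/2,"yaw",np.degrees(yaw),np.degrees(np.arctan2(-y[0],y[1])))
xs=np.array([np.cos(yaw),np.sin(yaw),0]); t=np.radians(25); n=np.cos(t)*np.array([0,0,1])+np.sin(t)*xs
# bar yellow: two views
for n_,c,lo in(("S",S,(20,90,60)),("T",T,(20,90,60))): print(n_,blobs(mask(c,lo,(38,255,255)),15))
# plate screws on tilted plane through (origin height .082): iterate centre
P=[f(p) for p in((149,100),(373,154),(328,341),(92,284))]
O=np.array([*B.mean(0)[:2],.082])
for _ in range(30):
    Q=[]
    for p in P:
        o,d=ray(T,p); Q.append(o+d*(n@(O-o))/(n@d))
    Q=np.array(Q); m=Q.mean(0); O=np.array([m[0],m[1],.082]) 
print("O",O,m,[np.linalg.norm(Q[i]-Q[i-1]).round(4) for i in range(4)],"bar",O+.062*n,"bartop",O+.074*n, "n",n)
print("bartop proj S,T",proj(S,O+.074*n),proj(T,O+.074*n))
ch=plane(T,(430+(665-490)/5,270+168/5),.052); print("chuck",ch)
cs=plane(S,(275+(648-480)/8,155+(381-300)/8),.052);print("chuckS",cs, tri(T,(430+(665-490)/5,270+168/5),S,(275+(648-480)/8,155+(381-300)/8)))
s=plane(T,(430+(690-490)/5,270+138/5),.052)-ch;print("stripe deg",np.degrees(np.arctan2(s[1],s[0])))
E
```

```text
['PlanningError', 'nose_length']
base [[0.7145, 0.027, 0.012], [0.6784, -0.1169, 0.012], [0.5157, -0.0778, 0.012], [0.5508, 0.066, 0.012]] [ 0.61483486 -0.02541115  0.012     ]
len 0.16783677233003552
0.14820495057544428 yaw -13.459066306172945 -13.9048743002104
S [(37, [630.9, 139.7]), (192, [292.8, 224.0]), (3051, [421.0, 328.5]), (326, [222.0, 327.4]), (23, [242.6, 328.3]), (140, [252.7, 350.6]), (19, [265.1, 371.7]), (20, [274.4, 386.6]), (34, [248.3, 388.8]), (86, [256.6, 400.3]), (21, [284.0, 401.6]), (98, [265.6, 414.4]), (15, [299.6, 412.5]), (238, [298.8, 424.2]), (133, [275.3, 428.2]), (93, [282.6, 446.7])]
T [(45, [137.4, 103.7]), (28, [155.4, 103.2]), (28, [173.3, 104.3]), (33, [259.6, 114.7]), (94, [284.8, 114.8]), (377, [321.8, 203.4]), (32, [178.0, 260.9]), (31, [186.1, 261.2]), (30, [176.9, 275.7]), (16, [186.0, 275.9]), (18, [186.8, 286.8]), (18, [175.9, 289.9]), (141, [124.4, 316.9]), (17, [172.8, 330.8])]
O [ 0.6164376  -0.02507907  0.082     ] [ 0.6164376  -0.02507907  0.082     ] [np.float64(0.1043), np.float64(0.1039), np.float64(0.1039), np.float64(0.1034)] bar [ 0.64192032 -0.03117767  0.13819108] bartop [ 0.64685246 -0.03235805  0.14906678] n [ 0.41101166 -0.09836466  0.90630779]
bartop proj S,T [289.12645242 220.80508179] [323.31839237 197.80250512]
chuck [ 0.48028131 -0.2833116   0.052     ]
chuckS [ 0.48244693 -0.28104047  0.052     ] (array([ 0.48055173, -0.28420085,  0.04876633]), np.float64(0.0001833439170313323))
stripe deg -41.05522913943677
```

```bash
cat >> h.py <<'E'
from scipy.spatial.transform import Rotation as Ro
def head(yaw,tilt=25.):
    a,t=np.radians(yaw),np.radians(tilt); xs=np.array([np.cos(a),np.sin(a),0])
    n=np.cos(t)*np.array([0,0,1])+np.sin(t)*xs; y=np.array([-np.sin(a),np.cos(a),0]); return np.c_[np.cross(y,n),y,n]
def toolrot(H,deg):
    """tool z = -H z, tool y at angle deg about H z"""
    a=np.radians(deg); y=H@[np.cos(a),np.sin(a),0]; z=-H[:,2]; return np.c_[np.cross(y,z),y,z]
def go(p0,R0,p1,R1):
    "shift first (in the present tool axes), then turn"
    d=R0.T@(np.asarray(p1)-p0)*1000; r=Ro.from_matrix(R0.T@R1).as_rotvec(degrees=True)
    print("shift mm",d.round(1),"norm",np.linalg.norm(d).round(1),"| turn deg",r.round(2),"norm",np.linalg.norm(r).round(1))
E
python3 - <<'E'
from h import *
from workcell import get_state
s=get_state(); H=head(-13.7); O=np.array([.6164,-.0251,.082])
go(s["tcp_pos"],s["ee_rot"],O+.185*H[:,2],toolrot(H,45))
E
```

```text
shift mm [ 663.6 -472.4  -10.2] norm 814.7 | turn deg [  28.64   -4.6  -106.01] norm 109.9
```

Call:
arm_command:
  targets:
    - {"dx":47.4,"dy":-33.7,"dz":-1}
    - {"dx":47.4,"dy":-33.7,"dz":-1}
    - {"dx":47.4,"dy":-33.7,"dz":-1}
    - {"dx":47.4,"dy":-33.7,"dz":-1}
    - {"dx":47.4,"dy":-33.7,"dz":-1}
    - {"dx":47.4,"dy":-33.7,"dz":-1}
    - {"dx":47.4,"dy":-33.7,"dz":-1}
    - {"dx":47.4,"dy":-33.7,"dz":-1}
    - {"dx":47.4,"dy":-33.7,"dz":-1}
    - {"dx":47.4,"dy":-33.7,"dz":-1}
    - {"dx":47.4,"dy":-33.7}
    - {"dx":47.4,"dy":-33.7}

```text
schema error: expected keys ax, ay, az, dx, dy, dz, gripper
```

Call:
arm_command:
  targets:
    - {"dx":47.4,"dy":-33.7}
    - {"dx":47.4,"dy":-33.7}
    - {"ax":2.6,"ay":-0.42,"az":-9.64}
    - {"ax":2.6,"ay":-0.42,"az":-9.64}
    - {"ax":2.6,"ay":-0.42,"az":-9.64}
    - {"ax":2.6,"ay":-0.42,"az":-9.64}
    - {"ax":2.6,"ay":-0.42,"az":-9.64}
    - {"ax":2.6,"ay":-0.42,"az":-9.64}
    - {"ax":2.6,"ay":-0.42,"az":-9.64}
    - {"ax":2.6,"ay":-0.42,"az":-9.64}
    - {"ax":2.6,"ay":-0.42,"az":-9.64}
    - {"ax":2.6,"ay":-0.42,"az":-9.64}

```text
schema error: expected keys ax, ay, az, dx, dy, dz, gripper
```

Call:
arm_command:
  targets:
    - {"ax":2.6,"ay":-0.42,"az":-9.64}
    - {}

```text
schema error: expected keys ax, ay, az, dx, dy, dz, gripper
```

```bash
python3 - <<'E'
from h import *
from workcell import get_state,eyes
s=get_state(); H=head(-13.7); O=np.array([.6164,-.0251,.082])
print(s["t"],s["qpos"].round(2)); go(s["tcp_pos"],s["ee_rot"],O+.185*H[:,2],toolrot(H,45))
W=snap(eyes,"wrist","w1"); print([ (h,proj(W,O+h*H[:,2]).round(0)) for h in(0,.045,.074)])
E
```

```text
0.15 [ 1.23  0.48  0.02  1.56 -0.01  1.11 -0.08]
shift mm [ 663.6 -472.4  -10.2] norm 814.7 | turn deg [  28.64   -4.6  -106.01] norm 109.9
[(0, array([-1246., -1549.])), (0.045, array([-1995., -2465.])), (0.074, array([-3069., -3778.]))]
```

View pics/w1.png

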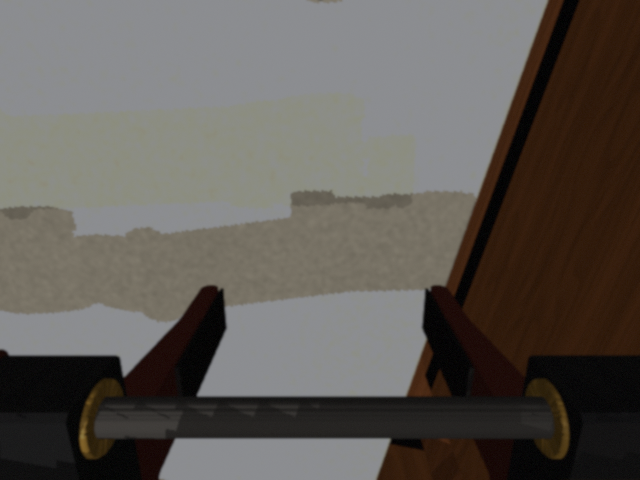

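The picture shows only bare bench, with the fingers at (200,330) and (440,330): all three calls were refused because every row needs all seven keys. I'm repeating the moves with full rows.

Call:
arm_command:
  targets:
    - {"dx":47.4,"dy":-33.7,"dz":-1,"ax":0,"ay":0,"az":0,"gripper":1}
    - {"dx":47.4,"dy":-33.7,"dz":-1,"ax":0,"ay":0,"az":0,"gripper":1}
    - {"dx":47.4,"dy":-33.7,"dz":-1,"ax":0,"ay":0,"az":0,"gripper":1}
    - {"dx":47.4,"dy":-33.7,"dz":-1,"ax":0,"ay":0,"az":0,"gripper":1}
    - {"dx":47.4,"dy":-33.7,"dz":-1,"ax":0,"ay":0,"az":0,"gripper":1}
    - {"dx":47.4,"dy":-33.7,"dz":-1,"ax":0,"ay":0,"az":0,"gripper":1}
    - {"dx":47.4,"dy":-33.7,"dz":-1,"ax":0,"ay":0,"az":0,"gripper":1}
    - {"dx":47.4,"dy":-33.7,"dz":-1,"ax":0,"ay":0,"az":0,"gripper":1}
    - {"dx":47.4,"dy":-33.7,"dz":-1,"ax":0,"ay":0,"az":0,"gripper":1}
    - {"dx":47.4,"dy":-33.7,"dz":-1,"ax":0,"ay":0,"az":0,"gripper":1}
    - {"dx":47.4,"dy":-33.7,"dz":0,"ax":0,"ay":0,"az":0,"gripper":1}
    - {"dx":47.4,"dy":-33.7,"dz":0,"ax":0,"ay":0,"az":0,"gripper":1}

```text
t: 1.7
tcp_pos: [0.6169, -0.1308, 0.2496]
ee_rot: [[0.973, 0.23, -0.0], [0.23, -0.973, -0.0], [-0.0, 0.0, -1.0]]
force: [0.3, -0.7, -0.6]
gripper_width: 0.0879
gripper_force: 0.0
```

Call:
arm_command:
  targets:
    - {"dx":47.4,"dy":-33.7,"dz":0,"ax":0,"ay":0,"az":0,"gripper":1}
    - {"dx":47.4,"dy":-33.7,"dz":0,"ax":2.6,"ay":-0.42,"az":-9.64,"gripper":1}
    - {"dx":0,"dy":0,"dz":0,"ax":2.6,"ay":-0.42,"az":-9.64,"gripper":1}
    - {"dx":0,"dy":0,"dz":0,"ax":2.6,"ay":-0.42,"az":-9.64,"gripper":1}
    - {"dx":0,"dy":0,"dz":0,"ax":2.6,"ay":-0.42,"az":-9.64,"gripper":1}
    - {"dx":0,"dy":0,"dz":0,"ax":2.6,"ay":-0.42,"az":-9.64,"gripper":1}
    - {"dx":0,"dy":0,"dz":0,"ax":2.6,"ay":-0.42,"az":-9.64,"gripper":1}
    - {"dx":0,"dy":0,"dz":0,"ax":2.6,"ay":-0.42,"az":-9.64,"gripper":1}
    - {"dx":0,"dy":0,"dz":0,"ax":2.6,"ay":-0.42,"az":-9.64,"gripper":1}
    - {"dx":0,"dy":0,"dz":0,"ax":2.6,"ay":-0.42,"az":-9.64,"gripper":1}
    - {"dx":0,"dy":0,"dz":0,"ax":2.6,"ay":-0.42,"az":-9.64,"gripper":1}
    - {"dx":0,"dy":0,"dz":0,"ax":2.6,"ay":-0.42,"az":-9.64,"gripper":1}

```text
t: 3.2
tcp_pos: [0.6926, -0.0451, 0.2491]
ee_rot: [[-0.459, 0.787, -0.411], [0.836, 0.539, 0.098], [0.299, -0.299, -0.906]]
force: [0.4, 0.2, 0.3]
gripper_width: 0.0878
gripper_force: 0.0
```

```bash
python3 - <<'E'
from h import *
from workcell import get_state,eyes
s=get_state(); H=head(-13.7); O=np.array([.6164,-.0251,.082])
print(s["t"],s["qpos"].round(2)); go(s["tcp_pos"],s["ee_rot"],O+.185*H[:,2],toolrot(H,45))
W=snap(eyes,"wrist","w2"); print([ (h,proj(W,O+h*H[:,2]).round(0)) for h in(0,.045,.074)])
E
```

```text
3.2 [ 0.33  0.84 -0.66  1.08  0.28  1.75  0.31]
shift mm [ 1.5  0.5 -0.3] norm 1.6 | turn deg [-0.12  0.1   0.26] norm 0.3
[(0, array([326., 212.])), (0.045, array([326., 227.])), (0.074, array([326., 239.]))]
```

View pics/w2.png

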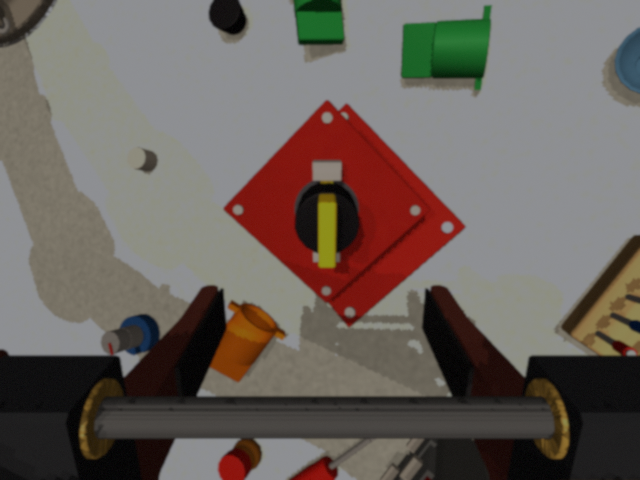

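The wrist view is aligned: the bar lies vertically at (327,230), the lugs are at (327,170) and (327,257), and the plate screws at (327,117), (238,210), (415,210) and (327,291). The orange look-alike is at (245,335) and the chuck at (130,337).

```bash
python3 - <<'E'
from h import *
from workcell import get_state
s=get_state(); H=head(-13.7); n=H[:,2]; O=np.array([.6164,-.0251,.082])
S,T,W=load("scene0"),load("top0"),load("w2")
m=mask(W,(24,150,90),(34,255,255)); b=blobs(m,100); print(b)
c=max(cv2.findContours(m,0,2)[0],key=cv2.contourArea); print(cv2.minAreaRect(c), cv2.boundingRect(c))
# wrist screws: white blobs inside red
hsv=cv2.cvtColor(W["image"],cv2.COLOR_RGB2HSV); w=cv2.inRange(hsv,(0,0,140),(180,70,255)); bl=blobs(w,20); sc=[p for a,p in bl if a<250]; print(sc)
f=lambda p:(p[0]/4+260-.375,p[1]/4+170-.375)
for pt,pw in(((149,100),(327,291)),((373,154),(238,210)),((328,341),(327,117)),((92,284),(415,210))):
    # match by projection onto plane
    o,d=ray(T,f(pt)); q=o+d*(n@(O-o))/(n@d); u=proj(W,q); j=min(sc,key=lambda p:np.hypot(*(np.array(p)-u))); P,e=tri(T,f(pt),W,j); print(u.round(1),j,P.round(4),round(e,4), "above plane",(n@(P-O)).round(4), (H.T@(P-O)).round(4))
E
```

```text
[(1205, [326.7, 232.0])]
((327.0, 231.0), (70.0, 18.0), 90.0) (318, 196, 19, 71)
[[326.4, 116.9], [447.5, 226.2], [228.9, 312.6], [382.5, 325.6], [415.4, 344.9], [127.5, 360.8], [203.8, 392.5], [343.9, 476.1]]
[413.9 212.1] [447.5, 226.2] [ 0.7008  0.0198 -0.0441] 0.0042 above plane -0.0841 [ 0.118   0.0636 -0.0841]
[325.1 291.9] [382.5, 325.6] [ 0.6955 -0.1086 -0.0957] 0.0302 above plane -0.1202 [ 0.1627 -0.0624 -0.1202]
[237.7 211. ] [228.9, 312.6] [ 0.5831 -0.0944  0.1258] 0.0828 above plane 0.033 [-0.033  -0.0752  0.033 ]
[325.7 119.7] [326.4, 116.9] [0.5825 0.0373 0.1054] 0.002 above plane 0.0011 [-0.0531  0.0526  0.0011]
```

Call:
arm_command:
  force: 40
  targets:
    - {"dx":2.3,"dy":1.2,"dz":40,"ax":0,"ay":0,"az":0,"gripper":0.6}
    - {"dx":0,"dy":0,"dz":40,"ax":0,"ay":0,"az":0,"gripper":0.6}
    - {"dx":0,"dy":0,"dz":25,"ax":0,"ay":0,"az":0,"gripper":0.6}
    - {"dx":0,"dy":0,"dz":12,"ax":0,"ay":0,"az":0,"gripper":0.6}
    - {"dx":0,"dy":0,"dz":0,"ax":0,"ay":0,"az":0,"gripper":0}
    - {"dx":0,"dy":0,"dz":0,"ax":0,"ay":0,"az":0,"gripper":0}
    - {"dx":0,"dy":0,"dz":0,"ax":0,"ay":0,"az":0,"gripper":0}
    - {"dx":0,"dy":0,"dz":0,"ax":0,"ay":0,"az":0,"gripper":0}

```text
t: 4.25
tcp_pos: [0.645, -0.0305, 0.1444]
ee_rot: [[-0.456, 0.791, -0.409], [0.839, 0.535, 0.098], [0.296, -0.298, -0.907]]
force: [-0.0, 0.0, 0.3]
gripper_width: 0.0165
gripper_force: 0.0
```

Call:
arm_command:
  targets:
    - {"dx":0,"dy":0,"dz":0,"ax":0,"ay":0,"az":0,"gripper":0}
    - {"dx":0,"dy":0,"dz":0,"ax":0,"ay":0,"az":0,"gripper":0}

```text
t: 4.5
tcp_pos: [0.6449, -0.0305, 0.1442]
ee_rot: [[-0.456, 0.79, -0.409], [0.839, 0.535, 0.098], [0.297, -0.298, -0.907]]
force: [0.9, -0.3, 0.7]
gripper_width: 0.0119
gripper_force: 40.0
```

Gripped at 11.9 mm with little side force. Now I turn it counter-clockwise, which is negative az.

Call:
arm_command:
  targets:
    - {"dx":0,"dy":0,"dz":0,"ax":0,"ay":0,"az":-8,"gripper":0}
    - {"dx":0,"dy":0,"dz":0,"ax":0,"ay":0,"az":-8,"gripper":0}
    - {"dx":0,"dy":0,"dz":0,"ax":0,"ay":0,"az":-8,"gripper":0}
    - {"dx":0,"dy":0,"dz":0,"ax":0,"ay":0,"az":-8,"gripper":0}

```text
t: 5.0
tcp_pos: [0.6449, -0.0306, 0.1442]
ee_rot: [[-0.807, 0.425, -0.409], [0.424, 0.9, 0.098], [0.41, -0.094, -0.907]]
force: [-0.1, 0.7, 1.3]
gripper_width: 0.012
gripper_force: 40.0
```

```bash
python3 -c "
from workcell import get_state as g
s=g();print(s['qpos'].round(2),s['wrist_torque'].round(2),s['force'].round(1),s['gripper_width'])"
```

```text
[ 0.44  0.89 -0.8   1.32  0.39  1.55  0.76] [-0.16 -0.56  0.01] [-0.1  0.7  1.3] 0.011981272535876372
```

Call:
arm_command:
  targets:
    - {"dx":0,"dy":0,"dz":0,"ax":0,"ay":0,"az":-9,"gripper":0}
    - {"dx":0,"dy":0,"dz":0,"ax":0,"ay":0,"az":-9,"gripper":0}
    - {"dx":0,"dy":0,"dz":0,"ax":0,"ay":0,"az":-9,"gripper":0}
    - {"dx":0,"dy":0,"dz":0,"ax":0,"ay":0,"az":-9,"gripper":0}
    - {"dx":0,"dy":0,"dz":0,"ax":0,"ay":0,"az":-9,"gripper":0}
    - {"dx":0,"dy":0,"dz":0,"ax":0,"ay":0,"az":-9,"gripper":0}
    - {"dx":0,"dy":0,"dz":0,"ax":0,"ay":0,"az":0,"gripper":0}
    - {"dx":0,"dy":0,"dz":-4,"ax":0,"ay":0,"az":0,"gripper":0}
    - {"dx":0,"dy":0,"dz":-6,"ax":0,"ay":0,"az":0,"gripper":0}

```text
t: 6.12
tcp_pos: [0.6483, -0.0317, 0.1528]
ee_rot: [[-0.82, -0.399, -0.411], [-0.474, 0.875, 0.097], [0.321, 0.275, -0.906]]
force: [0.2, 0.1, -0.7]
gripper_width: 0.0118
gripper_force: 40.0
```

```bash
python3 -c "
from workcell import get_state as g
s=g();print(s['qpos'].round(2),s['wrist_torque'].round(2),s['force'].round(1),s['gripper_width'])"
```

```text
[ 0.53  0.97 -1.01  1.3   0.54  1.63  1.59] [-0.04 -0.61  0.04] [ 0.2  0.1 -0.7] 0.011800527261314024
```

Call:
arm_command:
  targets:
    - {"dx":0,"dy":0,"dz":-25,"ax":0,"ay":0,"az":0,"gripper":0}
    - {"dx":0,"dy":0,"dz":-40,"ax":0,"ay":0,"az":0,"gripper":0}
    - {"dx":0,"dy":0,"dz":-15,"ax":0,"ay":0,"az":0,"gripper":0}
    - {"dx":0,"dy":0,"dz":0,"ax":0,"ay":0,"az":0,"gripper":0}

```text
t: 6.62
tcp_pos: [0.6818, -0.0393, 0.226]
ee_rot: [[-0.821, -0.4, -0.409], [-0.475, 0.875, 0.098], [0.318, 0.274, -0.907]]
force: [-0.3, -0.6, -1.2]
gripper_width: 0.0115
gripper_force: 40.0
```

```bash
python3 - <<'E'
from h import *
from workcell import get_state,eyes
s=get_state(); print(s["t"],s["gripper_width"],s["force"],s["qpos"].round(2))
R=toolrot(np.eye(3),106); p=np.array([.503,.278,.16])
d=p-s["tcp_pos"]; print("turn",Ro.from_matrix(s["ee_rot"].T@R).as_rotvec(degrees=True).round(2)); print("then shift",(R.T@d*1000).round(1))
T=snap(eyes,"top","top1"); Sc=snap(eyes,"scene","scene1")
O=np.array([.6164,-.0251,.082]);n=head(-13.7)[:,2]
u=proj(T,O+.025*n); v=proj(Sc,O+.025*n); print(u,v)
a=cv2.resize(T["image"][200:260,290:360],(390,334),interpolation=2); x,y=v.astype(int); b=cv2.resize(Sc["image"][y-30:y+30,x-35:x+35],(390,334),interpolation=2)
cv2.imwrite("pics/c2.png",np.hstack([a,b])[:,:,::-1])
E
```

```text
6.625 0.011538213742513355 [-0.28058692 -0.61184011 -1.19136504] [ 0.49  0.95 -1.02  1.13  0.51  1.78  1.63]
turn [ 14.31 -20.35  11.1 ]
then shift [ 84.4 354.3  66. ]
[320.17467792 215.45374636] [298.56900736 231.87191912]
```

View pics/c2.png

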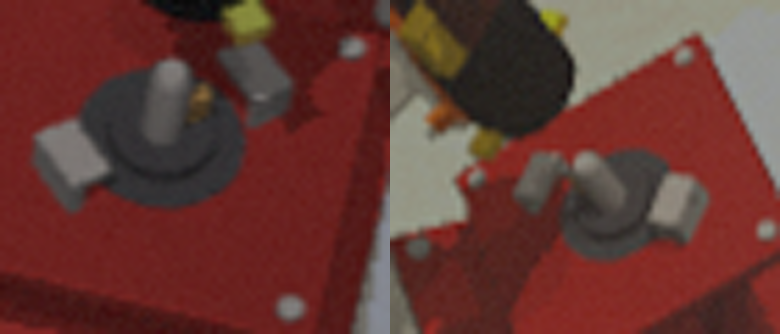

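The cap is off. In the left (top) crop the bare spindle stands at (165,100), with the brass key at (200,103) pointing right and slightly up, between the lugs. Next the cap goes to the tray.

Call:
arm_command:
  targets:
    - {"dx":0,"dy":0,"dz":0,"ax":4.8,"ay":-6.8,"az":3.7,"gripper":0}
    - {"dx":0,"dy":0,"dz":0,"ax":4.8,"ay":-6.8,"az":3.7,"gripper":0}
    - {"dx":0,"dy":0,"dz":0,"ax":4.7,"ay":-6.75,"az":3.7,"gripper":0}
    - {"dx":14,"dy":59,"dz":0,"ax":0,"ay":0,"az":0,"gripper":0}
    - {"dx":14,"dy":59,"dz":0,"ax":0,"ay":0,"az":0,"gripper":0}
    - {"dx":14,"dy":59,"dz":0,"ax":0,"ay":0,"az":0,"gripper":0}
    - {"dx":14,"dy":59,"dz":0,"ax":0,"ay":0,"az":0,"gripper":0}
    - {"dx":14,"dy":59,"dz":10,"ax":0,"ay":0,"az":0,"gripper":0}
    - {"dx":14,"dy":59,"dz":10,"ax":0,"ay":0,"az":0,"gripper":0}
    - {"dx":0,"dy":0,"dz":45,"ax":0,"ay":0,"az":0,"gripper":0}
    - {"dx":0,"dy":0,"dz":40,"ax":0,"ay":0,"az":0,"gripper":0}
    - {"dx":0,"dy":0,"dz":0,"ax":0,"ay":0,"az":0,"gripper":0}

```text
t: 8.22
tcp_pos: [0.5001, 0.2755, 0.1175]
ee_rot: [[-0.961, -0.277, -0.008], [-0.277, 0.961, -0.003], [0.009, -0.001, -1.0]]
force: [0.4, -0.7, 0.4]
gripper_width: 0.0119
gripper_force: 40.0
```

```bash
python3 - <<'E'
from h import *
from workcell import get_state,eyes
s=get_state(); print(s["tcp_pos"],s["qpos"].round(2),s["force"].round(1))
R=toolrot(np.eye(3),106); p=np.array([.503,.278,.072])
go(s["tcp_pos"],s["ee_rot"],p,R)
E
```

```text
[0.50009376 0.27545191 0.11748553] [ 0.13  0.68 -1.02  1.86  0.68  1.01  0.67] [ 0.4 -0.7  0.4]
shift mm [-3.9  1.7 45.5] norm 45.6 | turn deg [-0.05 -0.49  0.08] norm 0.5
```

Call:
arm_command:
  targets:
    - {"dx":0,"dy":0,"dz":25,"ax":0,"ay":-0.5,"az":0,"gripper":0}
    - {"dx":0,"dy":0,"dz":14,"ax":0,"ay":0,"az":0,"gripper":0}
    - {"dx":0,"dy":0,"dz":4,"ax":0,"ay":0,"az":0,"gripper":0}
    - {"dx":0,"dy":0,"dz":0,"ax":0,"ay":0,"az":0,"gripper":0}

```text
t: 8.72
tcp_pos: [0.5032, 0.278, 0.0787]
ee_rot: [[-0.961, -0.276, 0.007], [-0.276, 0.961, 0.004], [-0.008, 0.002, -1.0]]
force: [0.5, 0.1, -0.9]
gripper_width: 0.0117
gripper_force: 40.0
```

Call:
arm_command:
  targets:
    - {"dx":0,"dy":0,"dz":2,"ax":0,"ay":0,"az":0,"gripper":0}
    - {"dx":0,"dy":0,"dz":1.5,"ax":0,"ay":0,"az":0,"gripper":0}
    - {"dx":0,"dy":0,"dz":0,"ax":0,"ay":0,"az":0,"gripper":0}

```text
t: 9.1
tcp_pos: [0.503, 0.2778, 0.0746]
ee_rot: [[-0.961, -0.276, 0.007], [-0.276, 0.961, 0.003], [-0.008, 0.001, -1.0]]
force: [0.4, 0.4, -1.3]
gripper_width: 0.0117
gripper_force: 40.0
```

Call:
arm_command:
  targets:
    - {"dx":0,"dy":0,"dz":1.5,"ax":0,"ay":0,"az":0,"gripper":0}
    - {"dx":0,"dy":0,"dz":0,"ax":0,"ay":0,"az":0,"gripper":0}

```text
t: 9.35
tcp_pos: [0.503, 0.2779, 0.0731]
ee_rot: [[-0.961, -0.276, 0.007], [-0.276, 0.961, 0.003], [-0.008, 0.001, -1.0]]
force: [0.0, 0.5, -1.3]
gripper_width: 0.0118
gripper_force: 40.0
```

Call:
arm_command:
  targets:
    - {"dx":0,"dy":0,"dz":1.5,"ax":0,"ay":0,"az":0,"gripper":0}
    - {"dx":0,"dy":0,"dz":0,"ax":0,"ay":0,"az":0,"gripper":0}

```text
t: 9.6
tcp_pos: [0.5032, 0.2781, 0.0729]
ee_rot: [[-0.961, -0.276, 0.008], [-0.276, 0.961, 0.003], [-0.009, 0.001, -1.0]]
force: [-1.3, -2.0, 11.5]
gripper_width: 0.0121
gripper_force: 40.0
```

The cap is on the tray floor (11.5 N contact). I'm letting go and lifting.

Call:
arm_command:
  targets:
    - {"dx":0,"dy":0,"dz":-1,"ax":0,"ay":0,"az":0,"gripper":0.5}
    - {"dx":0,"dy":0,"dz":0,"ax":0,"ay":0,"az":0,"gripper":0.5}
    - {"dx":0,"dy":0,"dz":0,"ax":0,"ay":0,"az":0,"gripper":0.5}
    - {"dx":0,"dy":0,"dz":-20,"ax":0,"ay":0,"az":0,"gripper":0.5}
    - {"dx":0,"dy":0,"dz":-50,"ax":0,"ay":0,"az":0,"gripper":0.5}
    - {"dx":0,"dy":0,"dz":-50,"ax":0,"ay":0,"az":0,"gripper":0.5}
    - {"dx":0,"dy":0,"dz":-40,"ax":0,"ay":0,"az":0,"gripper":0.5}

```text
t: 10.48
tcp_pos: [0.5017, 0.2779, 0.2359]
ee_rot: [[-0.961, -0.277, 0.009], [-0.277, 0.961, 0.005], [-0.01, 0.002, -1.0]]
force: [0.1, -0.9, -0.3]
gripper_width: 0.0438
gripper_force: 0.0
```

```bash
python3 - <<'E'
from h import *
from workcell import get_state,eyes
s=get_state(); print(s["tcp_pos"],s["qpos"].round(2),s["gripper_width"])
W=snap(eyes,"wrist","w3"); T=snap(eyes,"top","top2")
print(proj(W,[.503,.278,.078]),blobs(mask(W,(22,150,90),(34,255,255)),30))
O=np.array([.6164,-.0251,.082]); H=head(-13.7)
R=toolrot(H,70); p=O+.185*H[:,2]
d=p-s["tcp_pos"]; print("shift",(s["ee_rot"].T@d*1000).round(1),"turn",Ro.from_matrix(s["ee_rot"].T@R).as_rotvec(degrees=True).round(2))
a=cv2.resize(T["image"][240:345,100:210],(420,400),interpolation=2);b=cv2.resize(W["image"],(380,285)); o=np.zeros((400,800,3),np.uint8);o[:,:420]=a;o[:285,420:]=b;cv2.imwrite("pics/c3.png",o[:,:,::-1])
E
```

```text
[0.50169487 0.27794319 0.23594296] [ 0.21  0.55 -1.13  1.76  0.54  1.17  0.77] 0.043848147426863625
[323.34660976 223.12896758] [(126, [323.3, 169.9]), (771, [323.0, 220.6])]
shift [ -94.3 -361.8  -13.5] turn [-1.85 26.17 49.02]
```

View pics/c3.png

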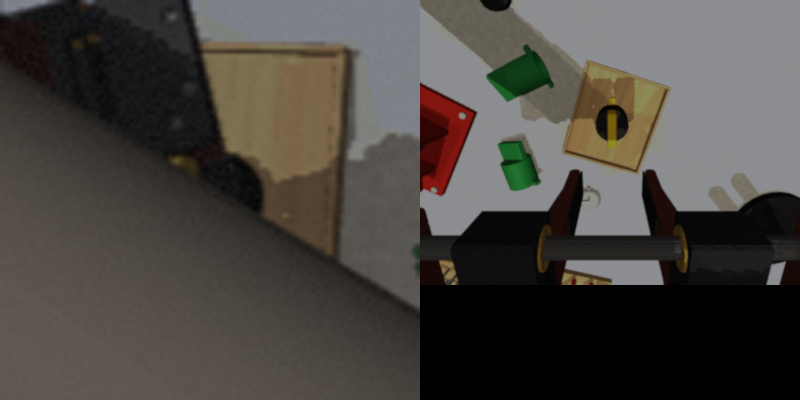

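The cap stands upright in the tray (crop (612,122)), clear of the walls. Next I read the key angle from close by.

```bash
python3 - <<'E'
from h import *
from workcell import get_state,eyes
s=get_state(); O=np.array([.6164,-.0251,.082]); H=head(-13.7)
go(s["tcp_pos"],s["ee_rot"],O+.155*H[:,2],toolrot(H,90))
E
```

```text
shift mm [ -81.2 -356.8   15.9] norm 366.2 | turn deg [-6.07 25.25 29.39] norm 39.2
```

Call:
arm_command:
  targets:
    - {"dx":-13.5,"dy":-59.5,"dz":0,"ax":0,"ay":0,"az":0,"gripper":1}
    - {"dx":-13.5,"dy":-59.5,"dz":0,"ax":0,"ay":0,"az":0,"gripper":1}
    - {"dx":-13.5,"dy":-59.5,"dz":0,"ax":0,"ay":0,"az":0,"gripper":1}
    - {"dx":-13.5,"dy":-59.5,"dz":5,"ax":0,"ay":0,"az":0,"gripper":1}
    - {"dx":-13.5,"dy":-59.5,"dz":5,"ax":0,"ay":0,"az":0,"gripper":1}
    - {"dx":-13.5,"dy":-59.5,"dz":5,"ax":-1.5,"ay":6.3,"az":7.35,"gripper":1}
    - {"dx":0,"dy":0,"dz":0,"ax":-1.5,"ay":6.3,"az":7.35,"gripper":1}
    - {"dx":0,"dy":0,"dz":0,"ax":-1.5,"ay":6.3,"az":7.35,"gripper":1}
    - {"dx":0,"dy":0,"dz":0,"ax":-1.5,"ay":6.3,"az":7.35,"gripper":1}
    - {"dx":0,"dy":0,"dz":0,"ax":0,"ay":0,"az":0,"gripper":1}

```text
t: 11.82
tcp_pos: [0.6788, -0.044, 0.2159]
ee_rot: [[-0.877, 0.238, -0.417], [0.218, 0.971, 0.096], [0.428, -0.007, -0.904]]
force: [1.0, -0.5, 0.2]
gripper_width: 0.0878
gripper_force: 0.0
```

```bash
python3 - <<'E'
from h import *
from workcell import get_state,eyes
s=get_state(); O=np.array([.6164,-.0251,.082]); H=head(-13.7); print(s["qpos"].round(2))
go(s["tcp_pos"],s["ee_rot"],O+.155*H[:,2],toolrot(H,90))
W=snap(eyes,"wrist","w4"); T=snap(eyes,"top","top3")
print("tip/seat pred W",proj(W,O+.036*H[:,2]),proj(W,O+.006*H[:,2]))
for a in range(-100,-20,15): print(a,proj(W,O+H@[.015*np.cos(np.radians(a)),.015*np.sin(np.radians(a)),.018]).round(1))
u,v=proj(W,O+.01*H[:,2]).astype(int)
a=cv2.resize(W["image"][v-60:v+60,u-75:u+75],(750,600),interpolation=2); print("crop origin",u-75,v-60)
cv2.imwrite("pics/c4.png",a[:,:,::-1])
E
```

```text
[ 0.43  0.9  -0.85  1.15  0.41  1.73  0.99]
shift mm [ 2.4  3.5 -6.2] norm 7.5 | turn deg [-0.32 -0.36 -0.21] norm 0.5
tip/seat pred W [330.99276262 238.98034534] [330.55895245 226.62882159]
-100 [309.8 227.8]
-85 [309.6 233.1]
-70 [310.9 238.2]
-55 [313.5 242.9]
-40 [317.2 246.7]
-25 [321.8 249.5]
crop origin 255 168
```

View pics/c4.png

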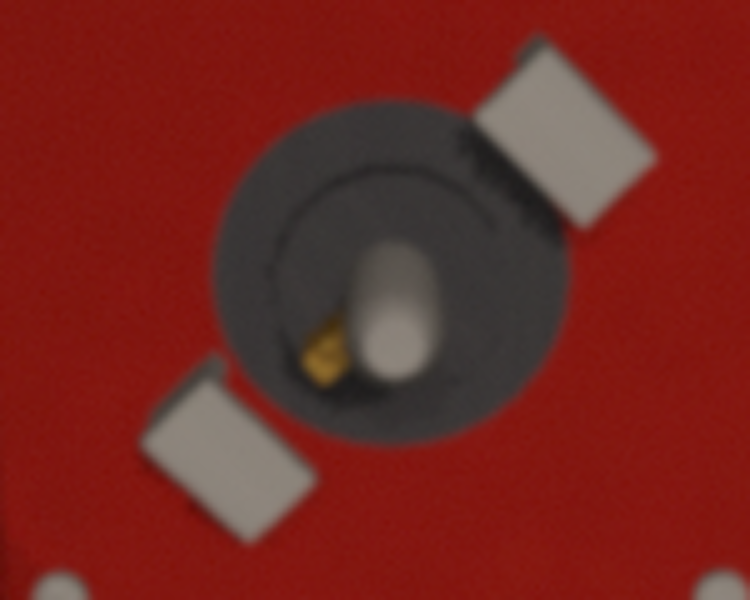

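The crop shows the spindle tip at (396,345), the big disc centred at (392,272), and the brass key's end around (318,376). That puts the key near -46° about head z. I'll refine it numerically and add the chuck's pose.

```bash
python3 - <<'E'
from h import *
from workcell import get_state
H=head(-13.7); hx,hy,n=H.T; O=np.array([.6164,-.0251,.082])
print("cap grip TCP in head",(H.T@(np.array([.645,-.0305,.1443])-O)*1000).round(1))
def onpl(c,uv,h,O):
    o,d=ray(c,uv); q=o+d*(n@(O+h*n-o))/(n@d); return (H.T@(q-O))[:2]*1000
W,T1,S1=load("w4"),load("top1"),load("scene1")
tip,e=tri(T1,(290+172/5.571,200+70/5.571),W,(255+396/5,168+345/5)); print("tip tri",(H.T@(tip-O)*1000).round(1),e)
print("W tip@36",onpl(W,(255+396/5,168+340/5),.036,O),"disc@0",onpl(W,(255+392/5,168+272/5),.0,O))
for nm,c,x0,y0,x1,y1 in(("W",W,300,215,340,255),("T",T1,318,205,335,228)):
    m=mask(c,(12,110,50),(32,255,255)); z=np.zeros_like(m); z[y0:y1,x0:x1]=m[y0:y1,x0:x1]
    ys,xs=np.nonzero(z); P=np.array([onpl(c,(x,y),.018 if nm=="W" else .014,O) for x,y in zip(xs,ys)]); print(nm,len(xs),xs.mean(),ys.mean(),P.mean(0))
    ctr=np.array([-.8,1.6]); 
    if nm=="T": ctr=onpl(c,(290+172/5.571,200+70/5.571),.036,O); print("T tip",ctr)
    if nm=="W": ctr=onpl(W,(255+396/5,168+340/5),.036,O)
    r=np.hypot(*(P-ctr).T); far=P[r>np.percentile(r,60)]; d=far.mean(0)-ctr; d2=P.mean(0)-ctr
    print(" angle far",np.degrees(np.arctan2(d[1],d[0])),"mean",np.degrees(np.arctan2(d2[1],d2[0])),r.max())
# chuck from top & scene & w2
T,S,W2=load("top0"),load("scene0"),load("w2")
for nm,c,bx in(("T",T,(440,285,485,325)),("S",S,(285,155,312,190)),("W2",W2,(95,310,165,365))):
    x0,y0,x1,y1=bx; hsv=cv2.cvtColor(c["image"],cv2.COLOR_RGB2HSV)[y0:y1,x0:x1]
    red=((hsv[...,0]<8)|(hsv[...,0]>172))&(hsv[...,1]>90); wh=(hsv[...,1]<60)&(hsv[...,2]>150)
    ys,xs=np.nonzero(red); print(nm,"red",len(xs),xs.mean()+x0,ys.mean()+y0, "->",plane(c,(xs.mean()+x0,ys.mean()+y0),.052).round(4))
    bl=((hsv[...,0]>100)&(hsv[...,0]<125)&(hsv[...,1]>100)); ys,xs=np.nonzero(bl); print("  blue",len(xs),xs.min()+x0,xs.max()+x0,ys.min()+y0,ys.max()+y0)
E
```

```text
cap grip TCP in head [ 0.   1.5 68.7]
tip tri [-0.7  0.9 34.3] 0.0024969206838251295
W tip@36 [-2.07241386  2.12329592] disc@0 [-1.57828804  2.18053815]
W 103 319.7669902912621 238.24271844660194 [ 5.16630095 -7.78155506]
 angle far -50.84121783594309 mean -53.83972376333874 16.234858972457264
T 32 328.0625 213.3125 [ 16.96981685 -11.75498609]
T tip [-1.94994062 -0.42031357]
 angle far -22.860140597345623 mean -30.92548155862006 43.571694167800906
T red 14 467.07142857142856 299.64285714285717 -> [ 0.4872 -0.2872  0.052 ]
  blue 251 447 471 292 316
S red 3 294.0 164.0 -> [ 0.4846 -0.2879  0.052 ]
  blue 61 290 304 172 180
W2 red 422 150.68957345971563 354.0 -> [ 0.5314 -0.2569  0.052 ]
  blue 689 113 157 316 362
```

```bash
cat >> h.py <<'E'
def og(s,p1,R1):
    "turn first, then shift in the new axes"
    r=Ro.from_matrix(s["ee_rot"].T@R1).as_rotvec(degrees=True); d=R1.T@(np.asarray(p1)-s["tcp_pos"])*1000
    print("turn",r.round(2),np.linalg.norm(r).round(1),"then shift",d.round(1),np.linalg.norm(d).round(1))
E
python3 - <<'E'
from h import *
from workcell import get_state
H=head(-13.7); n=H[:,2]; O=np.array([.6164,-.0251,.082]); W=load("w4")
og(get_state(),[.4815,-.284,.19],toolrot(np.eye(3),27))
I=cv2.cvtColor(W["image"],cv2.COLOR_RGB2HSV)[228:250,310:328]
for r in I: print(" ".join(f"{v:3d}" if (s>100 and 12<h<32) else "  ." for h,s,v in r))
E
```

```text
turn [-11.15 -23.46  48.56] 55.1 then shift [-125.5 -284.7   27.6] 312.4
  .   .   .   .   .   .   .   .   .   .   .   .   .   .   .   .   .   .
  .   .   .   .   .   .   .   .   .   .   .   .   .   .   .   .   .   .
  .   .   .   .   .   .   .   .   .   .   .   .   .   .   .   .   .   .
  .   .   .   .   .   .   .   .   .   .   .  59  62  63   .   .   .   .
  .   .   .   .   .   .   .   .   .   .  62  64  65  65   .   .   .   .
  .   .   .   .   .   .   .   .   .  65  67  69  73  72   .   .   .   .
  .   .   .   .   .   .   .  66  68  71  76  82  84  80   .   .   .   .
  .   .   .   .   .   .  65  69  76  86  94  98  97  87   .   .   .   .
  .   .   .   .   .   .  68  76  86 102 113 113 105  90   .   .   .   .
  .   .   .   .   .   .  75  89 101 112 119 116 105  90  75   .   .   .
  .   .   .   .   .  69  93 109 113 113 114 110 104  93  78   .   .   .
  .   .   .   .   .  76 107 125 125 118 112 109 105  96  82   .   .   .
  .   .   .   .   .  78 111 131 135 128 123 118 109  97  80   .   .   .
  .   .   .   .   .  67  99 123 134 137 135 128 113  91  70   .   .   .
  .   .   .   .   .   .  76 105 126 135 135 124 103  74  53   .   .   .
  .   .   .   .   .   .   .  79 107 120 120 104  78  53   .   .   .   .
  .   .   .   .   .   .   .   .  76  92  91  73  51   .   .   .   .   .
  .   .   .   .   .   .   .   .   .  59  55   .   .   .   .   .   .   .
  .   .   .   .   .   .   .   .   .   .   .   .   .   .   .   .   .   .
  .   .   .   .   .   .   .   .   .   .   .   .   .   .   .   .   .   .
  .   .   .   .   .   .   .   .   .   .   .   .   .   .   .   .   .   .
  .   .   .   .   .   .   .   .   .   .   .   .   .   .   .   .   .   .
```

Call:
arm_command:
  targets:
    - {"dx":0,"dy":0,"dz":-15,"ax":-1.86,"ay":-3.91,"az":8.09,"gripper":1}
    - {"dx":0,"dy":0,"dz":0,"ax":-1.86,"ay":-3.91,"az":8.09,"gripper":1}
    - {"dx":0,"dy":0,"dz":0,"ax":-1.86,"ay":-3.91,"az":8.09,"gripper":1}
    - {"dx":0,"dy":0,"dz":0,"ax":-1.86,"ay":-3.91,"az":8.09,"gripper":1}
    - {"dx":0,"dy":0,"dz":0,"ax":-1.86,"ay":-3.91,"az":8.09,"gripper":1}
    - {"dx":0,"dy":0,"dz":0,"ax":-1.86,"ay":-3.91,"az":8.09,"gripper":1}
    - {"dx":-21,"dy":-47.5,"dz":0,"ax":0,"ay":0,"az":0,"gripper":1}
    - {"dx":-21,"dy":-47.5,"dz":0,"ax":0,"ay":0,"az":0,"gripper":1}
    - {"dx":-21,"dy":-47.5,"dz":0,"ax":0,"ay":0,"az":0,"gripper":1}
    - {"dx":-21,"dy":-47.5,"dz":0,"ax":0,"ay":0,"az":0,"gripper":1}
    - {"dx":-21,"dy":-47.5,"dz":20,"ax":0,"ay":0,"az":0,"gripper":1}
    - {"dx":-21,"dy":-47.5,"dz":20,"ax":0,"ay":0,"az":0,"gripper":1}

```text
t: 13.42
tcp_pos: [0.4856, -0.2866, 0.1924]
ee_rot: [[-0.455, 0.891, 0.001], [0.891, 0.455, -0.003], [-0.003, -0.001, -1.0]]
force: [0.3, -1.9, -0.0]
gripper_width: 0.0876
gripper_force: 0.0
```

Call:
arm_command:
  targets:
    - {"dx":0,"dy":0,"dz":0,"ax":0,"ay":0,"az":0,"gripper":1}

```text
t: 13.55
tcp_pos: [0.4823, -0.2894, 0.1905]
ee_rot: [[-0.448, 0.894, -0.005], [0.894, 0.448, -0.003], [-0.0, -0.006, -1.0]]
force: [1.4, -0.2, 0.0]
gripper_width: 0.0875
gripper_force: 0.0
```

```bash
python3 - <<'E'
from h import *
from workcell import get_state,eyes
s=get_state(); print(s["qpos"].round(2)); og(s,[.4815,-.284,.19],toolrot(np.eye(3),27))
W=snap(eyes,"wrist","w5"); u,v=proj(W,[.481,-.284,.03]).astype(int); print(u,v,"origin",u-60,v-60)
cv2.imwrite("pics/c5.png",cv2.resize(W["image"][v-60:v+60,u-60:u+60],(600,600),interpolation=2)[:,:,::-1])
hsv=cv2.cvtColor(W["image"],cv2.COLOR_RGB2HSV); m=(((hsv[...,0]<8)|(hsv[...,0]>172))&(hsv[...,1]>110)).astype(np.uint8); z=np.zeros_like(m); z[v-60:v+60,u-60:u+60]=m[v-60:v+60,u-60:u+60]
c=max(cv2.findContours(z,0,2)[0],key=cv2.contourArea); r=cv2.minAreaRect(c); print(r)
q=cv2.boxPoints(r); print([plane(W,p,.052).round(4).tolist() for p in q]); print(plane(W,r[0],.052))
E
```

```text
[ 0.98  0.44 -0.71  1.84  0.34  0.99  0.59]
turn [-0.34  0.01 -0.4 ] 0.5 then shift [5.2 1.7 0.5] 5.5
327 214 origin 267 154
((333.20001220703125, 227.40003967285156), (16.994115829467773, 5.366562843322754), 63.43495178222656)
[[0.4801, -0.2832, 0.052], [0.4824, -0.2801, 0.052], [0.4926, -0.2878, 0.052], [0.4903, -0.291, 0.052]]
[ 0.48632125 -0.28549255  0.052     ]
```

View pics/c5.png

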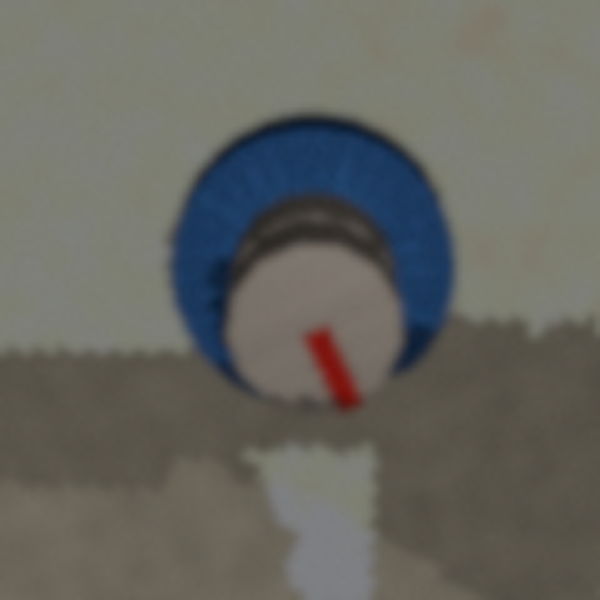

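The crop shows the blue chuck with its knob top centred at about (314,324) and the red stripe running from (316,333) to (348,408), so the notch points down-right. Next I get the stripe angle by PCA and the knob centre.

```bash
python3 - <<'E'
from h import *
from workcell import get_state
s=get_state(); W,T=load("w5"),load("top0")
hsv=cv2.cvtColor(W["image"],cv2.COLOR_RGB2HSV)[154:274,267:387]
m=((hsv[...,0]<10)|(hsv[...,0]>170)); w=np.clip(hsv[...,1].astype(float)-70,0,None)*m; 
n,l,st,ce=cv2.connectedComponentsWithStats((w>0).astype(np.uint8)); k=1+np.argmax(st[1:,4]); w=w*(l==k)
ys,xs=np.nonzero(w); ww=w[ys,xs]; P=np.array([plane(W,(x+267,y+154),.052)[:2] for x,y in zip(xs,ys)])
mu=(ww[:,None]*P).sum(0)/ww.sum(); C=((P-mu)*ww[:,None]).T@(P-mu); e,v=np.linalg.eigh(C); d=v[:,1]; d*=np.sign(d[0]); st=np.degrees(np.arctan2(d[1],d[0])); print("stripe",st,mu,len(xs))
k=plane(W,(267+314/5,154+324/5),.052); print("knob W",k, "centre->stripe",np.degrees(np.arctan2(*(mu-k[:2])[::-1])))
print("tri",tri(T,(465.3-.4,303.4),W,(267+314/5,154+324/5)))
# flange underside/top: blue circle centre
b=((hsv[...,0]>100)&(hsv[...,0]<125)&(hsv[...,1]>100)).astype(np.uint8); c=max(cv2.findContours(b,0,2)[0],key=cv2.contourArea); (x,y),r=cv2.minEnclosingCircle(c); print("flange@16",plane(W,(x+267,y+154),.016),r)
key=-50
for A in(10,20,30): print(A,"B",A+st-key)
og(s,[k[0],k[1],.041],toolrot(np.eye(3),20+st-key))
E
```

```text
stripe -38.268350963202906 [ 0.48641258 -0.28554072] 121
knob W [ 0.48119866 -0.28084367  0.052     ] centre->stripe -42.01462717788139
tri (array([ 0.47933904, -0.27793835,  0.06845565]), np.float64(0.00201613629322043))
flange@16 [ 0.48052604 -0.28005459  0.016     ] 28.17843246459961
10 B 21.731649036797094
20 B 31.731649036797094
30 B 41.731649036797094
turn [-0.16  0.04 -4.95] 5.0 then shift [  7.3   0.  150.7] 150.9
```

Call:
arm_command:
  force: 5
  targets:
    - {"dx":7.6,"dy":2.4,"dz":0,"ax":0,"ay":0,"az":9.6,"gripper":0.75}
    - {"dx":0,"dy":0,"dz":0,"ax":0,"ay":0,"az":9.6,"gripper":0.75}
    - {"dx":0,"dy":0,"dz":0,"ax":0,"ay":0,"az":9.6,"gripper":0.75}
    - {"dx":0,"dy":0,"dz":0,"ax":0,"ay":0,"az":9.6,"gripper":0.75}
    - {"dx":0,"dy":0,"dz":0,"ax":0,"ay":0,"az":9.6,"gripper":0.75}
    - {"dx":0,"dy":0,"dz":0,"ax":0,"ay":0,"az":9.6,"gripper":0.75}
    - {"dx":0,"dy":0,"dz":15,"ax":0,"ay":0,"az":9.6,"gripper":0.75}
    - {"dx":0,"dy":0,"dz":30,"ax":0,"ay":0,"az":9.6,"gripper":0.75}
    - {"dx":0,"dy":0,"dz":30,"ax":0,"ay":0,"az":9.6,"gripper":0.75}
    - {"dx":0,"dy":0,"dz":15,"ax":0,"ay":0,"az":0,"gripper":0.75}
    - {"dx":0,"dy":0,"dz":0,"ax":0,"ay":0,"az":0,"gripper":0.75}

```text
t: 14.98
tcp_pos: [0.4861, -0.2768, 0.1016]
ee_rot: [[0.859, 0.512, -0.002], [0.512, -0.859, 0.0], [-0.001, -0.001, -1.0]]
force: [0.5, 0.2, -0.0]
gripper_width: 0.0661
gripper_force: 0.0
```

```bash
python3 - <<'E'
from h import *
from workcell import get_state
s=get_state(); print(s["qpos"].round(2)); go(s["tcp_pos"],s["ee_rot"],[.481,-.2815,.041],toolrot(np.eye(3),-60))
E
```

```text
[ 0.69  0.49 -0.36  1.93  0.24  0.77 -0.84]
shift mm [-6.7  1.5 60.6] norm 61.0 | turn deg [-0.05  0.08  0.78] norm 0.8
```

Call:
arm_command:
  targets:
    - {"dx":-6.7,"dy":1.5,"dz":0,"ax":0,"ay":0,"az":0.8,"gripper":0.75}
    - {"dx":0,"dy":0,"dz":30,"ax":0,"ay":0,"az":0,"gripper":0.75}
    - {"dx":0,"dy":0,"dz":30,"ax":0,"ay":0,"az":0,"gripper":0.75}
    - {"dx":0,"dy":0,"dz":0,"ax":0,"ay":0,"az":0,"gripper":0.75}
    - {"dx":0,"dy":0,"dz":0,"ax":0,"ay":0,"az":0,"gripper":0}
    - {"dx":0,"dy":0,"dz":0,"ax":0,"ay":0,"az":0,"gripper":0}
    - {"dx":0,"dy":0,"dz":0,"ax":0,"ay":0,"az":0,"gripper":0}
    - {"dx":0,"dy":0,"dz":0,"ax":0,"ay":0,"az":0,"gripper":0}
    - {"dx":0,"dy":0,"dz":0,"ax":0,"ay":0,"az":0,"gripper":0}

```text
t: 16.1
tcp_pos: [0.4807, -0.2828, 0.042]
ee_rot: [[0.869, 0.495, -0.001], [0.495, -0.869, -0.001], [-0.002, -0.0, -1.0]]
force: [-0.7, 0.7, 3.8]
gripper_width: 0.0258
gripper_force: 5.0
```

Call:
arm_command:
  targets:
    - {"dx":0,"dy":0,"dz":0,"ax":0,"ay":0,"az":0,"gripper":0.6}
    - {"dx":0,"dy":0,"dz":0,"ax":0,"ay":0,"az":0,"gripper":0.6}
    - {"dx":0,"dy":0,"dz":0,"ax":0,"ay":0,"az":-10,"gripper":0.6}
    - {"dx":0,"dy":0,"dz":0,"ax":0,"ay":0,"az":-10,"gripper":0.6}
    - {"dx":0,"dy":0,"dz":0,"ax":0,"ay":0,"az":-10,"gripper":0.6}
    - {"dx":0,"dy":0,"dz":0,"ax":0,"ay":0,"az":-10,"gripper":0.6}
    - {"dx":0,"dy":0,"dz":0,"ax":0,"ay":0,"az":-10,"gripper":0.6}
    - {"dx":0,"dy":0,"dz":0,"ax":0,"ay":0,"az":-10,"gripper":0.6}
    - {"dx":0,"dy":0,"dz":0,"ax":0,"ay":0,"az":-10,"gripper":0.6}
    - {"dx":0,"dy":0,"dz":0,"ax":0,"ay":0,"az":-10,"gripper":0.6}
    - {"dx":0,"dy":0,"dz":0,"ax":0,"ay":0,"az":-10,"gripper":0.6}
    - {"dx":0,"dy":0,"dz":0,"ax":0,"ay":0,"az":0,"gripper":0.6}

```text
t: 17.6
tcp_pos: [0.4805, -0.2831, 0.0415]
ee_rot: [[-0.493, 0.87, -0.001], [0.87, 0.493, -0.0], [0.001, -0.001, -1.0]]
force: [0.2, 0.3, 0.3]
gripper_width: 0.0528
gripper_force: 0.0
```

Call:
arm_command:
  force: 40
  targets:
    - {"dx":0,"dy":0,"dz":0,"ax":0,"ay":0,"az":0,"gripper":0}
    - {"dx":0,"dy":0,"dz":0,"ax":0,"ay":0,"az":0,"gripper":0}
    - {"dx":0,"dy":0,"dz":0,"ax":0,"ay":0,"az":0,"gripper":0}
    - {"dx":0,"dy":0,"dz":0,"ax":0,"ay":0,"az":0,"gripper":0}
    - {"dx":0,"dy":0,"dz":0,"ax":0,"ay":0,"az":0,"gripper":0}
    - {"dx":0,"dy":0,"dz":-40,"ax":0,"ay":0,"az":0,"gripper":0}
    - {"dx":0,"dy":0,"dz":-60,"ax":0,"ay":0,"az":0,"gripper":0}
    - {"dx":0,"dy":0,"dz":-60,"ax":0,"ay":0,"az":0,"gripper":0}
    - {"dx":0,"dy":0,"dz":-40,"ax":0,"ay":0,"az":0,"gripper":0}
    - {"dx":0,"dy":0,"dz":0,"ax":0,"ay":0,"az":0,"gripper":0}
    - {"dx":0,"dy":0,"dz":0,"ax":0,"ay":0,"az":0,"gripper":0}

```text
t: 18.98
tcp_pos: [0.4797, -0.2828, 0.2402]
ee_rot: [[-0.494, 0.869, -0.004], [0.869, 0.494, -0.0], [0.002, -0.003, -1.0]]
force: [-0.0, -0.2, -3.2]
gripper_width: 0.0249
gripper_force: 40.0
```

```bash
python3 - <<'E'
from h import *
from workcell import get_state,eyes
s=get_state(); print(s["tcp_pos"],s["qpos"].round(2),s["gripper_width"])
H=head(-13.7); O=np.array([.6164,-.0251,.082])+H@[-.0009,.0014,0]
W=snap(eyes,"wrist","w6"); T=snap(eyes,"top","top4")
hsv=cv2.cvtColor(W["image"],cv2.COLOR_RGB2HSV)
red=((hsv[...,0]<10)|(hsv[...,0]>170))&(hsv[...,1]>120)
p=s["tcp_pos"]; R=s["ee_rot"]; u=proj(W,p-.0115*R[:,2]*1); print("pred knob top",u, "flange notch side proj",proj(W,p+R[:,2]*.026))
x,y=int(u[0]),int(u[1]); n,l,st,ce=cv2.connectedComponentsWithStats(red[y-70:y+70,x-70:x+70].astype(np.uint8)); print([(int(a[4]),(c+[x-70,y-70]).round(1)) for a,c in zip(st[1:],ce[1:]) if a[4]>15])
print("mount A now =>",'hover'); go(s["tcp_pos"],s["ee_rot"],O+.105*H[:,2],toolrot(H,20))
cv2.imwrite("pics/c6.png",cv2.resize(W["image"][y-60:y+60,x-75:x+75],(750,600),interpolation=2)[:,:,::-1]); print("orig",x-75,y-60)
E
```

```text
[ 0.47967802 -0.28283605  0.24023786] [ 1.11  0.41 -0.88  1.79  0.36  1.1   0.62] 0.024947917541031418
pred knob top [325.87849212 344.40494694] flange notch side proj [325.45361769 299.46910644]
[(2167, array([273. , 339.3])), (2159, array([374.9, 339.7])), (295, array([329.6, 354.6]))]
mount A now => hover
shift mm [127.5 279.1  62. ] norm 313.0 | turn deg [21.21 13.15 22.94] norm 33.9
orig 250 284
```

```bash
python3 - <<'E'
from h import *
from workcell import get_state
s=get_state(); W=load("w6"); R,p=s["ee_rot"],s["tcp_pos"]
hsv=cv2.cvtColor(W["image"],cv2.COLOR_RGB2HSV)
red=(((hsv[...,0]<10)|(hsv[...,0]>170))&(hsv[...,1]>120)).astype(np.uint8)
n,l,st,ce=cv2.connectedComponentsWithStats(red); k=l[355,330]; print(st[k])
ys,xs=np.nonzero(l==k); P=[]
for x,y in zip(xs,ys):
    q=plane(W,(x,y),p[2]+.0105); P.append((R.T@(q-p))[:2]*1000)
P=np.array(P); mu=P.mean(0); e,v=np.linalg.eigh(np.cov(P.T)); d=v[:,1]; d*=np.sign(-d[0])
print("mean",mu,"dir tool deg",np.degrees(np.arctan2(d[1],d[0])),"len",np.ptp((P-mu)@d),np.ptp((P-mu)@v[:,0]))
dw=R@[d[0],d[1],0]; print("world stripe",np.degrees(np.arctan2(dw[1],dw[0])))
t=(P-mu)@d; print("inner end (knob centre side)",mu+d*t.min(),"outer",mu+d*t.max())
E
```

```text
[320 341  20  29 295]
mean [-5.7325499   1.40126771] dir tool deg 157.37643685300762 len 12.723528112706504 4.058620166696701
world stripe -37.7328313725269
inner end (knob centre side) [ 0.00966994 -0.99175888] outer [-11.73480935   3.90266384]
```

View pics/c6.png

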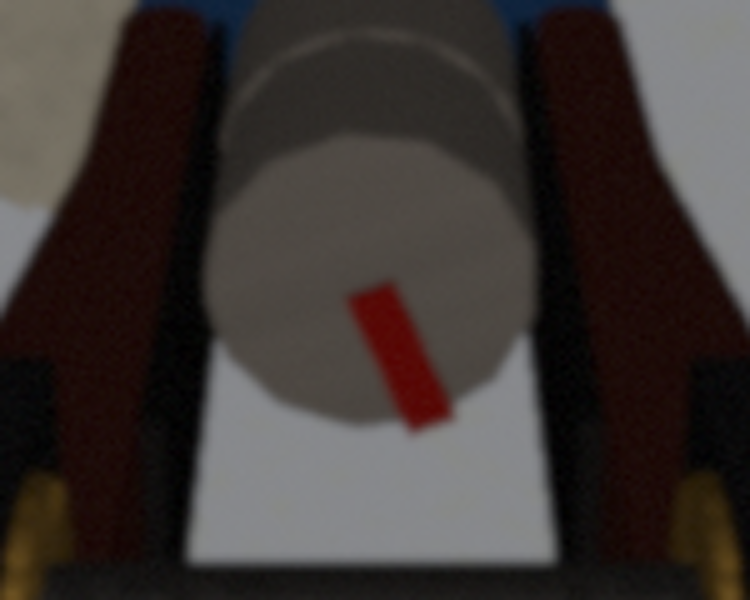

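The crop shows the knob centred between the pads, with the stripe running from (370,292) to (432,425). That puts the notch 67.4° clockwise of tool y, so at the mount tool y must be at head angle ≈17.5°.

Call:
arm_command:
  targets:
    - {"dx":21.2,"dy":46.5,"dz":0,"ax":0,"ay":0,"az":0,"gripper":0}
    - {"dx":21.2,"dy":46.5,"dz":0,"ax":0,"ay":0,"az":0,"gripper":0}
    - {"dx":21.2,"dy":46.5,"dz":0,"ax":0,"ay":0,"az":0,"gripper":0}
    - {"dx":21.2,"dy":46.5,"dz":0,"ax":0,"ay":0,"az":0,"gripper":0}
    - {"dx":21.2,"dy":46.5,"dz":0,"ax":0,"ay":0,"az":0,"gripper":0}
    - {"dx":21.2,"dy":46.5,"dz":0,"ax":0,"ay":0,"az":0,"gripper":0}
    - {"dx":0,"dy":0,"dz":0,"ax":5.25,"ay":3.4,"az":6.3,"gripper":0}
    - {"dx":0,"dy":0,"dz":0,"ax":5.25,"ay":3.4,"az":6.3,"gripper":0}
    - {"dx":0,"dy":0,"dz":0,"ax":5.25,"ay":3.4,"az":6.3,"gripper":0}
    - {"dx":0,"dy":0,"dz":0,"ax":5.25,"ay":3.4,"az":6.3,"gripper":0}
    - {"dx":0,"dy":0,"dz":0,"ax":0,"ay":0,"az":0,"gripper":0}
    - {"dx":0,"dy":0,"dz":0,"ax":0,"ay":0,"az":0,"gripper":0}

```text
t: 20.58
tcp_pos: [0.6601, -0.0337, 0.2403]
ee_rot: [[-0.042, 0.913, -0.405], [0.989, 0.097, 0.115], [0.144, -0.395, -0.907]]
force: [0.2, 0.6, -1.5]
gripper_width: 0.025
gripper_force: 40.0
```

```bash
cat > m.py <<'E'
from h import *
from workcell import get_state
s=get_state(); H=head(-13.7); O=np.array([.6164,-.0251,.082])+H@[-.0009,.0014,0]
print(s["t"],s["qpos"].round(2),"head xyz mm",(H.T@(s["tcp_pos"]-O)*1000).round(1),"F head",(H.T@s["force"]).round(1),"M",(H.T@s["wrist_torque"]).round(2),s["gripper_width"].round(4))
go(s["tcp_pos"],s["ee_rot"],O+.092*H[:,2],toolrot(H,17.5))
E
python3 m.py
```

```text
Traceback (most recent call last):
  File "m.py", line 4, in <module>
    print(s["t"],s["qpos"].round(2),"head xyz mm",(H.T@(s["tcp_pos"]-O)*1000).round(1),"F head",(H.T@s["force"]).round(1),"M",(H.T@s["wrist_torque"]).round(2),s["gripper_width"].round(4))
                                                                                                                                                               ^^^^^^^^^^^^^^^^^^^^^^^^
AttributeError: 'float' object has no attribute 'round'
```

```bash
sed -i 's/s\["gripper_width"\].round(4)/round(s["gripper_width"],4)/' m.py; python3 m.py
```

```text
20.575 [ 0.39  0.8  -0.71  1.2   0.27  1.68 -0.2 ] head xyz mm [-25.6   0.6 162.3] F head [ 0.6  0.6 -1.3] M [ 0.03 -0.68 -0.03] 0.025
shift mm [-9.5 23.7 70.3] norm 74.8 | turn deg [ 0.41 -0.81  0.59] norm 1.1
```

Call:
arm_command:
  targets:
    - {"dx":-9.5,"dy":23.7,"dz":20,"ax":0.4,"ay":-0.8,"az":0.6,"gripper":0}
    - {"dx":0,"dy":0,"dz":30,"ax":0,"ay":0,"az":0,"gripper":0}
    - {"dx":0,"dy":0,"dz":15,"ax":0,"ay":0,"az":0,"gripper":0}
    - {"dx":0,"dy":0,"dz":0,"ax":0,"ay":0,"az":0,"gripper":0}
    - {"dx":0,"dy":0,"dz":0,"ax":0,"ay":0,"az":0,"gripper":0}

```text
t: 21.2
tcp_pos: [0.6567, -0.0345, 0.1731]
ee_rot: [[-0.036, 0.912, -0.408], [0.991, 0.085, 0.101], [0.127, -0.401, -0.907]]
force: [-0.7, -0.2, -2.0]
gripper_width: 0.025
gripper_force: 40.0
```

```bash
python3 m.py; python3 - <<'E'
from h import *
from workcell import eyes
H=head(-13.7); O=np.array([.6164,-.0251,.082])+H@[-.0009,.0014,0]
W=snap(eyes,"wrist","w7"); S=snap(eyes,"scene","scene7")
print("tip W",proj(W,O+.036*H[:,2]),"S",proj(S,O+.036*H[:,2]))
E
```

```text
21.2 [ 0.38  0.85 -0.69  1.27  0.31  1.58 -0.22] head xyz mm [ -0.1  -1.  100. ] F head [ 0.3 -0.3 -2.1] M [ 0.01 -0.63  0.01] 0.025
shift mm [0.9 0.4 8. ] norm 8.1 | turn deg [ 0.15 -0.05 -0.14] norm 0.2
tip W [325.00939664 266.43197633] S [297.02135668 229.66867429]
```

Call:
arm_command:
  targets:
    - {"dx":0.9,"dy":0.4,"dz":15,"ax":0,"ay":0,"az":0,"gripper":0}
    - {"dx":0,"dy":0,"dz":5,"ax":0,"ay":0,"az":0,"gripper":0}
    - {"dx":0,"dy":0,"dz":4,"ax":0,"ay":0,"az":0,"gripper":0}
    - {"dx":0,"dy":0,"dz":3,"ax":0,"ay":0,"az":0,"gripper":0}
    - {"dx":0,"dy":0,"dz":0,"ax":0,"ay":0,"az":0,"gripper":0}

```text
t: 21.92
tcp_pos: [0.6451, -0.0309, 0.147]
ee_rot: [[-0.036, 0.911, -0.411], [0.991, 0.085, 0.101], [0.127, -0.403, -0.906]]
force: [-0.5, 0.0, -2.7]
gripper_width: 0.0253
gripper_force: 40.0
```

```bash
python3 m.py
```

```text
21.925 [ 0.39  0.86 -0.69  1.32  0.32  1.53 -0.23] head xyz mm [-0.  -0.2 71.3] F head [ 0.7 -0.1 -2.6] M [-0.04 -0.65 -0.03] 0.0253
shift mm [  0.2   0.1 -20.7] norm 20.7 | turn deg [ 0.   -0.06 -0.16] norm 0.2
```

The spindle is entering the bore with no contact force. Continuing.

Call:
arm_command:
  targets:
    - {"dx":0,"dy":0,"dz":4,"ax":0,"ay":0,"az":0,"gripper":0}
    - {"dx":0,"dy":0,"dz":4,"ax":0,"ay":0,"az":0,"gripper":0}
    - {"dx":0,"dy":0,"dz":2,"ax":0,"ay":0,"az":0,"gripper":0}
    - {"dx":0,"dy":0,"dz":2,"ax":0,"ay":0,"az":0,"gripper":0}
    - {"dx":0,"dy":0,"dz":2,"ax":0,"ay":0,"az":0,"gripper":0}
    - {"dx":0,"dy":0,"dz":0,"ax":0,"ay":0,"az":0,"gripper":0}

```text
t: 22.68
tcp_pos: [0.6393, -0.0295, 0.1343]
ee_rot: [[-0.036, 0.911, -0.411], [0.991, 0.085, 0.101], [0.127, -0.403, -0.906]]
force: [-0.2, -0.5, -2.0]
gripper_width: 0.0252
gripper_force: 40.0
```

```bash
python3 m.py
```

```text
22.675 [ 0.39  0.86 -0.69  1.35  0.32  1.5  -0.24] head xyz mm [-0.1 -0.2 57.3] F head [ 0.8 -0.5 -1.9] M [ 0.01 -0.68 -0.01] 0.0252
shift mm [  0.2   0.1 -34.7] norm 34.7 | turn deg [ 0.   -0.05 -0.16] norm 0.2
```

Call:
arm_command:
  targets:
    - {"dx":0,"dy":0,"dz":2,"ax":0,"ay":0,"az":0,"gripper":0}
    - {"dx":0,"dy":0,"dz":2,"ax":0,"ay":0,"az":0,"gripper":0}
    - {"dx":0,"dy":0,"dz":2,"ax":0,"ay":0,"az":0,"gripper":0}
    - {"dx":0,"dy":0,"dz":0,"ax":0,"ay":0,"az":0,"gripper":0}

```text
t: 23.18
tcp_pos: [0.6368, -0.0289, 0.1288]
ee_rot: [[-0.036, 0.911, -0.411], [0.991, 0.085, 0.101], [0.127, -0.403, -0.906]]
force: [0.5, 0.4, -1.8]
gripper_width: 0.0252
gripper_force: 40.0
```

```bash
python3 m.py
```

```text
23.175 [ 0.39  0.86 -0.69  1.36  0.32  1.49 -0.24] head xyz mm [-0.1 -0.2 51.2] F head [ 1.1  0.4 -1.5] M [-0.08 -0.67 -0.03] 0.0252
shift mm [  0.2   0.2 -40.8] norm 40.8 | turn deg [-0.   -0.06 -0.16] norm 0.2
```

Well past the key height with no force. Easing down to contact.

Call:
arm_command:
  targets:
    - {"dx":0,"dy":0,"dz":1.5,"ax":0,"ay":0,"az":0,"gripper":0}
    - {"dx":0,"dy":0,"dz":1.2,"ax":0,"ay":0,"az":0,"gripper":0}
    - {"dx":0,"dy":0,"dz":0,"ax":0,"ay":0,"az":0,"gripper":0}

```text
t: 23.55
tcp_pos: [0.6358, -0.0286, 0.1265]
ee_rot: [[-0.036, 0.911, -0.411], [0.991, 0.085, 0.101], [0.127, -0.403, -0.906]]
force: [-0.6, 0.2, -1.6]
gripper_width: 0.0254
gripper_force: 40.0
```

```bash
python3 m.py
```

```text
23.55 [ 0.39  0.86 -0.69  1.36  0.32  1.48 -0.24] head xyz mm [-0.1 -0.2 48.6] F head [ 0.1  0.1 -1.7] M [-0.02 -0.66 -0.04] 0.0254
shift mm [  0.2   0.1 -43.4] norm 43.4 | turn deg [ 0.   -0.06 -0.16] norm 0.2
```

Call:
arm_command:
  targets:
    - {"dx":0,"dy":0,"dz":1,"ax":0,"ay":0,"az":0,"gripper":0}
    - {"dx":0,"dy":0,"dz":0.7,"ax":0,"ay":0,"az":0,"gripper":0}
    - {"dx":0,"dy":0,"dz":0,"ax":0,"ay":0,"az":0,"gripper":0}

```text
t: 23.92
tcp_pos: [0.6355, -0.0284, 0.1255]
ee_rot: [[-0.036, 0.912, -0.41], [0.991, 0.084, 0.101], [0.127, -0.402, -0.907]]
force: [0.5, -1.1, 2.1]
gripper_width: 0.0253
gripper_force: 40.0
```

```bash
python3 m.py
```

```text
23.925 [ 0.4   0.86 -0.69  1.37  0.32  1.48 -0.24] head xyz mm [ 0.1 -0.1 47.6] F head [-0.2 -0.9  2.2] M [-0.12 -0.51  0.04] 0.0253
shift mm [  0.2   0.  -44.4] norm 44.4 | turn deg [ 0.06 -0.05 -0.17] norm 0.2
```

Contact came at 47.6 mm, and fully home is expected at 47.5. One light press, then I let go and back out along the axis.

Call:
arm_command:
  targets:
    - {"dx":0,"dy":0,"dz":0.8,"ax":0,"ay":0,"az":0,"gripper":0}
    - {"dx":0,"dy":0,"dz":0,"ax":0,"ay":0,"az":0,"gripper":0}
    - {"dx":0,"dy":0,"dz":-0.5,"ax":0,"ay":0,"az":0,"gripper":0.6}
    - {"dx":0,"dy":0,"dz":0,"ax":0,"ay":0,"az":0,"gripper":0.6}
    - {"dx":0,"dy":0,"dz":0,"ax":0,"ay":0,"az":0,"gripper":0.6}
    - {"dx":0,"dy":0,"dz":-20,"ax":0,"ay":0,"az":0,"gripper":0.6}
    - {"dx":0,"dy":0,"dz":-50,"ax":0,"ay":0,"az":0,"gripper":0.6}
    - {"dx":0,"dy":0,"dz":-60,"ax":0,"ay":0,"az":0,"gripper":0.6}
    - {"dx":0,"dy":0,"dz":0,"ax":0,"ay":0,"az":0,"gripper":0.6}
    - {"dx":0,"dy":0,"dz":0,"ax":0,"ay":0,"az":0,"gripper":0.6}

```text
t: 25.18
tcp_pos: [0.688, -0.0413, 0.2417]
ee_rot: [[-0.036, 0.911, -0.411], [0.991, 0.085, 0.101], [0.127, -0.404, -0.906]]
force: [0.3, -0.6, -0.9]
gripper_width: 0.0526
gripper_force: 0.0
```

```bash
python3 m.py; python3 - <<'E'
from h import *
from workcell import eyes
H=head(-13.7); O=np.array([.6164,-.0251,.082])+H@[-.0009,.0014,0]
W=snap(eyes,"wrist","w8"); S=snap(eyes,"scene","scene8")
print("knob top home W",proj(W,O+.058*H[:,2]),"12mm short",proj(W,O+.07*H[:,2]))
u,v=proj(S,O+.03*H[:,2]).astype(int); u2,v2=proj(S,[.503,.278,.03]).astype(int)
f=lambda a,b,k:cv2.resize(S["image"][b-k:b+k,a-k:a+k],(290,290),interpolation=2)
o=np.zeros((580,800,3),np.uint8); o[:580,290:,]=cv2.resize(W["image"][100:400,190:454],(510,580)); o[:290,:290]=f(u,v,35); o[290:,:290]=f(u2,v2,45)
print("knob top home S",proj(S,O+.058*H[:,2]),"short",proj(S,O+.07*H[:,2]),"origin",u-35,v-35,"scale",290/70)
cv2.imwrite("pics/c8.png",o[:,:,::-1])
E
```

```text
25.175 [ 0.35  0.84 -0.69  1.1   0.3   1.74 -0.2 ] head xyz mm [-1.000e-01 -2.000e-01  1.757e+02] F head [ 0.8 -0.5 -0.6] M [-0.04 -0.45 -0.02] 0.0526
shift mm [ 0.1  0.2 83.7] norm 83.7 | turn deg [-0.04 -0.04 -0.15] norm 0.2
knob top home W [324.72465523 237.92650445] 12mm short [324.7630449  243.57181646]
knob top home S [292.79674178 224.69206634] short [290.44166543 221.91777992] origin 263 196 scale 4.142857142857143
```

View pics/c8.png

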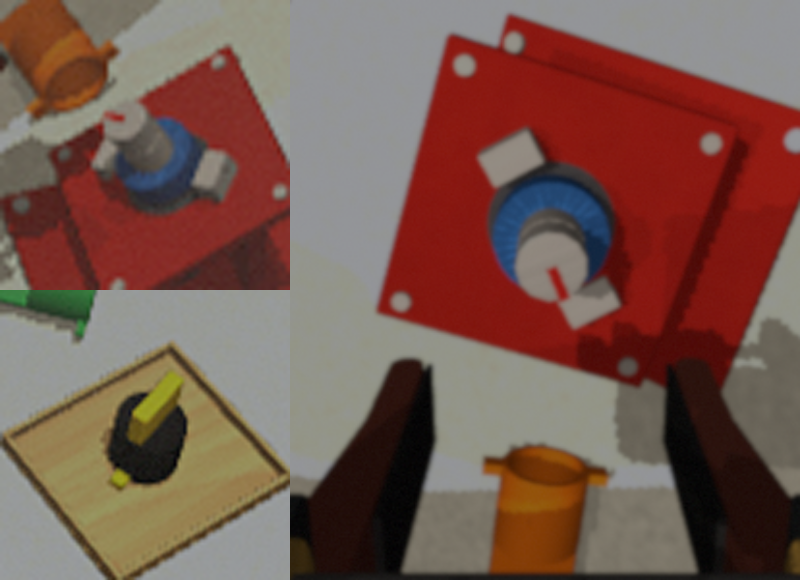

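The chuck sits level and flush between the lugs. Its knob top measures (325.6,235.5) in the wrist image, against 237.9 predicted for home and 243.6 for 12 mm short. The cap stands upright in the tray and the gripper is clear.

```bash
python3 -c "
from workcell import job
print(job.close_job())"
```

```text
the job is handed in; nothing more can be done
None
```

The job is handed in at about 25 s of the 58 s: the cap stands upright in the tray, and the chuck is keyed, fully home (contact at 47.6 mm, 47.5 expected) and released; I viewed 11 pictures, one over the limit of 10.

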